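# Put the small vice away in the tool case with the folding lid stay

### The job

Raise the lid of the grey steel tool case until its folding stay snaps past straight and carries the lid by itself, then put the small steel vice down in the case, standing on its base in the large bay beside the low fence. Then push the knee of the stay back through straight (this lifts the lid slightly) so that it folds, and lower the lid gently until it is fully shut. Leave the tall tube and the two caps standing nearby where they are.

Things in the scene. Friction and masses are not known exactly. Their poses are not given: they have to be found in the camera images.
- case: Grey steel tool case fixed to the table, 170 deep (x) x 270 wide (y) x 95 high, walls and floor 6 thick. Origin: centre of its underside; x points from its front (handle bar, robot's side) to its hinge side, y to its left, z up. A low fence (30 high, 4 thick) runs front to back at y = +55. The lid's hinge line is parallel to y at x = +85, z = 97.
- case_bay (a point): Middle of the floor (top face) of the large bay, right of the fence, where the vice belongs: 158 (x) x 182 (y), walls 89 high. Axes as the case. Left of the fence is the folding stay, to be kept clear. Over the bay the raised lid slopes forward, its front edge reaching the middle of the case: the tool must lean back towards the robot by 20 to 45 degrees.
- lid_part (a joint): Lid angle (rad): 0 shut, grows as its front edge rises. Plate 170 x 270 x 10, 0.3 kg, underside in the plane of the hinge line; 2 to 4 N at the bar move it. The stay stops it at 1.22; there a spring snaps the knee past straight and the lid, released, rests locked at 1.19. With the knee folded it stays where left from 0.95 to 1.13; below about 0.9 it sinks shut slowly by itself.
- handle_bar (a point): Centre of the lid's round steel handle bar, 10 thick, along the case's y, free over 94 between two brackets; 45 in front of the lid's front edge, 215 from the hinge line and 5 above the plane of the lid's underside. Moves with the lid; the bar can turn between gripping fingers as the lid swings.
- knee_pin (a point): Middle of the round steel pin on the stay's knee: 14 thick, along the case's y, free over 32, pointing to the case's middle. Pin in the case frame (x, z): (-9, 139) locked, (5, 131) straight, (19, 117) folded with lid at 1.13 rad, (24, 111) at 1.05, (29, 101) at 0.87. A few newtons push it away from the robot and down, from in front and above, the tool leaning back 30 to 50 degrees.
- knee_part (a joint): Angle of the stay's knee (rad): 0 folded with the lid shut, 2.79 straight, 3.2 past straight against its stop (locked, it carries the lid). A light spring drives it towards the stop: let go with the lid above 1.14 it may snap back and lock; folded until the lid is at 1.1 or lower, it stays folded. The stay: two flat steel links, 69 long each, left side of the case.
- vice_jaw (a point): Small steel vice, about 0.35 kg, 30 wide (x) x 84 long (y) x 44 high, standing on its base. The point is the centre of its inner jaw: a solid plate 30 wide (x), 11 thick (y), from 10 to 41 above the base; it lies 26 above the underside, 4.5 from mid-length towards the screw end (-y). The jaw is stuck. Grip the plate across x; beside it (+y) is a 22 gap. Vice's own axes, z up.
- tall_tube: Bystander: white aluminium tube standing upright, 36 diameter, 159 high; origin at the middle of its foot.
- wide_cap: Bystander: wide round screw cap, 54 diameter, 25 high; origin at the middle of its underside.
- white_cap: Bystander: round white flip cap, 52 diameter, 30 high; origin at the middle of its underside.

How it is judged:
On the way, in this order (a step that is already met when the one before it is completed fails the run):
1. the lid stands open on its locked stay (lid over 1.12 rad, knee over 3.0 rad), the fingers off it (value of joint knee_part above 3 rad and value of joint lid_part above 1.12 rad and contact force between the fingers and case below 0.3 N), for 0.3 s.
2. the vice stands released in the large bay while the stay is still locked (value of joint knee_part above 3 rad and value of joint lid_part above 1.12 rad and x of vice_jaw in the frame of case between -0.075 and 0.075 m and y of vice_jaw in the frame of case between -0.125 and 0.05 m and z of vice_jaw in the frame of case below 0.042 m and angle between vice_jaw's own z axis and vertical below 0.12 rad and contact force between the fingers and vice below 0.3 N), for 0.2 s.
At the end, for the whole second after the job is handed in: Lid fully shut (under 0.03 rad), stay folded (knee under 0.3 rad), the vice at rest on its base in the case (within 0.12 rad of upright), its jaw point in the large bay: within 75 mm of the case's middle in x, y -125 to +50 mm, under 42 mm above the case's underside (value of joint lid_part below 0.03 rad and value of joint knee_part below 0.3 rad and x of vice_jaw in the frame of case between -0.075 and 0.075 m and y of vice_jaw in the frame of case between -0.125 and 0.05 m and z of vice_jaw in the frame of case below 0.042 m and angle between vice_jaw's own z axis and vertical below 0.12 rad and linear speed of vice below 0.02 m/s); the robot touches nothing.
It fails at once if the lid is slammed shut (closing faster than 1.8 rad/s when under 0.5 rad) (value of joint lid_part below 0.5 rad and velocity of joint lid_part below -1.8 rad/s).
It fails at once if the tall tube is displaced by more than 25 mm or knocked over (distance of tall_tube from where it was at the start of the episode above 0.025 m or angle between tall_tube's own z axis and vertical above 0.5 rad).
It fails at once if the wide cap is displaced by more than 25 mm or knocked over (distance of wide_cap from where it was at the start of the episode above 0.025 m or angle between wide_cap's own z axis and vertical above 0.5 rad).
It fails at once if the white cap is displaced by more than 25 mm or knocked over (distance of white_cap from where it was at the start of the episode above 0.025 m or angle between white_cap's own z axis and vertical above 0.5 rad).
It also fails if it takes over 72 s, if anything falls off the work surface, if the arm or the gripper's body presses on something with over 40 N, if the wrist force passes 120 N, or if a joint passes its speed limit or range.

### The arm

A 7-joint arm with a two-finger parallel gripper is mounted at the origin on a cart in front of the work surface, level with it; the furniture and walls round the work are solid. World frame = base frame: x ahead of the robot, y to its left, z up, the work surface at z = 0. Lengths are in m, angles in rad, forces in N, time in s.
With the tool pointing down it reaches from about 0.4 to 0.875 m from the base axis. Payload 19.3 kg.
Tool frame: the origin (TCP) lies on the mounting face of the last link; the fingertips stand 173 mm ahead of it and the grasp point (between the pads) lies 155 mm ahead of it (bot.grip_point_offset is the distance from the TCP to the grasp point, in m); z points along the fingers, y is the line along which they close (so a half turn about z gives the same grasp; the last joint's range is limited). The gripper opens to 85 mm and grips with 20 to 120 N. Pads are 22 mm wide; open, the fingers measure 114 mm over their backs; the gripper's body (76 mm by 85 mm) begins 54 mm behind the grasp point. The pads swing forward as they close: fully open they stand 13 mm farther back than shut.
Start: joints at [1.262, 0.521, -0.036, 1.599, 0.021, 1.021, -0.113], TCP at [0.148, -0.607, 0.405] pointing down, gripper open.
Joint ranges: [-2.91, 2.91], [-0.3, 2.13], [-1.5, 1.42], [0.17, 2.43], [-1.26, 4.41], [0.16, 1.93], [-2.52, 2.52]. Speed limits (rad/s): [1.89, 1.89, 2.39, 2.39, 3.01, 3.01, 3.01].

### API

Orientations are given as [roll, pitch, yaw] about the fixed x, y, z axes, in that order (R = Rz(yaw) Ry(pitch) Rx(roll)).
In Python, from workcell import bot gives the robot as it stands.
- The arm moves only by the tool arm_command, never from a script. Its argument "deltas" is a list of rows, each a list of 3 entries, a list of its own where there are three numbers: the shift along the tool's x, y, z in cm, then the turn, a rotation vector about the tool's x, y, z in rad, then the finger opening in cm, from 0 to 8.54. In form: [[[tx, ty, tz], [rx, ry, rz], claw], ...]. A call has 1 to 20 rows; each row shifts and turns the commanded pose from where the row before left it, along the tool's axes as they then stand; what a row does not reach is not made up. A row lasts 1/10 s, in which the tool goes at most 50 mm and 8.59 degrees, less where a joint would pass 70% of its speed; a pose out of reach is approached as far as the arm can. A call with a gripper value outside its range is refused whole. The fingers move at their own pace and stop on an object; "newtons" is the grip in N (left out, the last holds). Time passes only in rows, so rows that do not move let the fingers close. It gives the time, the measured TCP pose, the force, the opening and the grip force at its end, in the units of the state.
- bot.observe(): the state, without advancing time (a new reading comes with each control period).
- bot.grab_frame(name): name is "scene" or "side" or "wrist"; returns a dict with "frame" (480x640x3 uint8, red, green, blue), "K" (3x3 intrinsics, pixels), "rvec" (rotation vector, rad) and "tvec" (3), from world to camera coordinates, as OpenCV has them; the wrist camera has in their place "T_tool_cam" (4x4, takes a point from camera to tool coordinates, whose origin is the TCP and whose axes are the flange's). Camera axes: x right, y down, z forward; pixel columns grow to the right and rows downward; lengths in m; the calibration is good to about 2 mm. A picture is of the moment at which its call begins: read the wrist's pose just before it. There is no depth.
- bot.job_done(): hands the job in; it is judged then, once.
Trained networks look in a picture, given as the dict that the camera call returned (one of the last four; its "shot" number tells which), for a name from the list of things; names that differ only in an ending like _2 or _b are one class to them, and where a whole thing is asked for, a point or a joint stands for the part that bears it (a point fixed in the world has none). Each returns a list of dicts, best first, with "p" (0 to 1); they miss things now and then, are a little off and sometimes report something else, mostly with a low value. They report only what shows in the picture. A call takes as long as a camera call.
- bot.find_in(name, picture): "rect" ([left, top, width, height] in pixels, round what is visible of it).
- bot.mark_of(name, picture): "at" ([column, row] in pixels: a listed point, or the origin of a listed thing).
The state is a dict: "clock": time; "qpos": joint angles; "qd": joint speeds; "joint_efforts": joint torques, N m; "position": TCP position; "tool_rot": TCP orientation; "force": force on the tool from outside, world axes, zero at the start; "moment": the same for the moment, N m; "grip_width": finger opening in m; "finger_force": force on a finger pad.
Only numpy, scipy, OpenCV 4.12 (cv2) and the standard library are available. Lean on these libraries where they do the work, as an engineer would, in place of code of your own. Each camera call takes 0.05 s, during which the arm holds its last target. There are 200 camera calls.

## Working session

There is one attempt and no reset: what is moved stays moved. The work goes in short steps, Python scripts to look and compute and a tool call to move; the robot and the scene stay as the last step left them, time stands still between calls to the robot, and variables do not carry over. Pictures are saved under pics/ and viewed, at most 10 in all, crops included, and the job is handed in when it is done.

Besides the shell and the picture viewer there is one more tool, called after ">>>" in YAML: its name, and indented under it one key for each argument. arm_command: Moves the arm, as the interface text tells. Its arguments: {"type":"object","properties":{"deltas":{"type":"array","items":{"type":"array"}},"newtons":{"type":"number"}},"required":["deltas"]}

```bash
ls; mkdir -p pics; cat > h.py <<'E'
import numpy as np, cv2
from scipy.spatial.transform import Rotation as R
from workcell import bot
def cam(f):
    K=np.array(f['K'])
    if 'T_tool_cam' in f: return K,None
    return K,(cv2.Rodrigues(np.array(f['rvec'],float))[0],np.array(f['tvec'],float).ravel())
def shot(n):
    s=bot.observe(); f=bot.grab_frame(n); K=np.array(f['K'],float)
    if 'T_tool_cam' in f:
        T=np.eye(4);T[:3,:3]=R.from_euler('xyz',s['tool_rot']).as_matrix();T[:3,3]=s['position']
        W=np.linalg.inv(T@np.array(f['T_tool_cam'])); Rm,t=W[:3,:3],W[:3,3]
    else: Rm=cv2.Rodrigues(np.array(f['rvec'],float))[0];t=np.array(f['tvec'],float).ravel()
    return f,K@np.c_[Rm,t],(K,Rm,t)
def tri(Ps,uvs):
    A=[]
    for P,(u,v) in zip(Ps,uvs): A+=[u*P[2]-P[0],v*P[2]-P[1]]
    X=np.linalg.svd(np.array(A))[2][-1]; return X[:3]/X[3]
def onz(P,uv,z):
    u,v=uv;A=np.array([u*P[2]-P[0],v*P[2]-P[1]])
    return np.append(np.linalg.solve(A[:,:2],-A[:,2]*z-A[:,3]),z)
def proj(P,X):
    p=P@np.append(X,1);return p[:2]/p[2]
E
python3 - <<'E'
from h import *
print(bot.observe())
fr={n:shot(n) for n in('scene','side','wrist')}
for n,(f,P,_) in fr.items():
    cv2.imwrite(f'pics/a_{n}.png',f['frame'][:,:,::-1])
    print(n,'cam at',-_[1].T@_[2])
zs=dict(case=0,case_bay=.006,handle_bar=.102,vice_jaw=.026,tall_tube=0,wide_cap=0,white_cap=0)
for k in ['case','case_bay','handle_bar','knee_pin','vice_jaw','tall_tube','wide_cap','white_cap']:
    L=[]
    for n,(f,P,_) in fr.items():
        m=bot.mark_of(k,f)
        for d in m[:1]:
            print(k,n,round(d['p'],2),np.round(d['at'],1),np.round(onz(P,d['at'],zs.get(k,0)),3))
            if d['p']>.4: L.append((P,d['at']))
    if len(L)>1: print('   tri',np.round(tri(*zip(*L)),3))
v=np.hstack([cv2.resize(fr[n][0]['frame'][:,:,::-1],(400,300)) for n in('scene','side')])
E
```

```text
pics
{'clock': 0.0, 'qpos': array([ 1.26181418,  0.52200155, -0.03632039,  1.59998657,  0.0212162 ,
        1.02109478, -0.11276484]), 'qd': array([ 1.47600554e-03,  1.20592357e-04, -1.66056363e-05, -1.92623844e-05,
       -2.01620740e-04,  1.69087979e-04,  4.97344383e-04]), 'joint_efforts': array([-3.39963417e-04, -9.27105403e+01,  1.97998904e+00, -3.69926906e+01,
        1.78713439e-02,  8.21323920e-03,  2.33147807e-05]), 'position': array([ 0.14776555, -0.60714243,  0.40414115]), 'tool_rot': array([-3.14049196e+00,  9.55319863e-05,  2.38809398e-01]), 'force': array([0.05404915, 0.54246698, 0.09606068]), 'moment': array([-0.01095766, -0.00085805, -0.00310591]), 'finger_force': 0.0, 'grip_width': 0.08581086190071444}
scene cam at [-0.49816815  0.51747969  0.77888533]
side cam at [ 0.44367611 -1.04392412  0.61224762]
wrist cam at [ 0.22265459 -0.58755998  0.37397783]
case scene 0.78 [379.3 245.8] [ 0.537 -0.254  0.   ]
case side 0.86 [351.2 324.8] [ 0.548 -0.253  0.   ]
   tri [ 0.544 -0.256 -0.002]
case_bay scene 0.81 [393.3 235.7] [ 0.553 -0.309  0.006]
case_bay side 0.6 [280.2 243.7] [0.372 0.134 0.006]
   tri [ 0.378 -0.162  0.145]
handle_bar scene 0.81 [409.  230.6] [ 0.424 -0.251  0.102]
handle_bar side 0.96 [289.3 286.3] [ 0.412 -0.25   0.102]
   tri [ 0.416 -0.248  0.105]
knee_pin scene 0.68 [304.6 307.6] [0.404 0.035 0.   ]
vice_jaw scene 0.57 [212.  312.1] [0.454 0.226 0.026]
vice_jaw side 0.85 [304.3 225.3] [0.445 0.221 0.026]
   tri [0.448 0.226 0.027]
tall_tube scene 0.88 [307.8 307.7] [0.4   0.029 0.   ]
tall_tube side 0.97 [290.9 263. ] [0.407 0.028 0.   ]
   tri [ 0.405  0.028 -0.002]
wide_cap scene 0.63 [267.8 325.8] [0.386 0.131 0.   ]
wide_cap side 0.68 [288.1 263. ] [0.399 0.028 0.   ]
   tri [ 0.409  0.114 -0.033]
white_cap side 0.93 [265.2 388.1] [ 0.37  -0.437  0.   ]
```

View pics/a_scene.png

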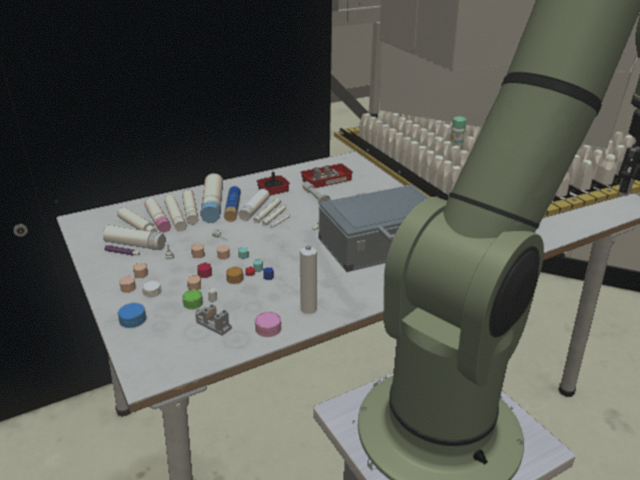

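View pics/a_side.png

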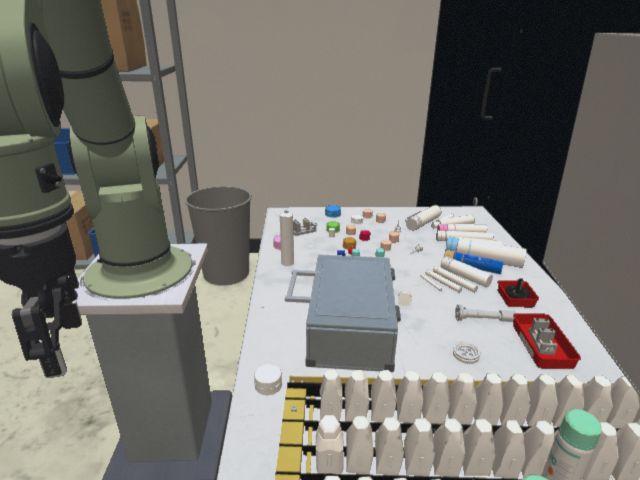

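The scene view shows the closed case at (375,235), the tube at (308,285), the vice at (213,318) and the pink wide cap at (268,324). The side view shows the case at (352,310) with its handle bar at (290,286), and the white cap at (268,378). One enlarged composite will give me the yaw angles.

```bash
python3 - <<'E'
import cv2,numpy as np
a=cv2.imread('pics/a_side.png')[245:370,275:410]; b=cv2.imread('pics/a_scene.png')[295:340,185:245]; c=cv2.imread('pics/a_side.png')[215:240,280:325]
a=cv2.resize(a,None,fx=4,fy=4,interpolation=cv2.INTER_CUBIC) #540x500
b=cv2.resize(b,None,fx=4,fy=4,interpolation=cv2.INTER_CUBIC) #240x180
c=cv2.resize(c,None,fx=5,fy=5,interpolation=cv2.INTER_CUBIC) #225x125
o=np.zeros((500,800,3),np.uint8);o[:,:540]=a;o[:180,550:790]=b;o[200:325,550:775]=c
cv2.imwrite('pics/b.png',o)
E
```

```text
(no output)
```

View pics/b.png

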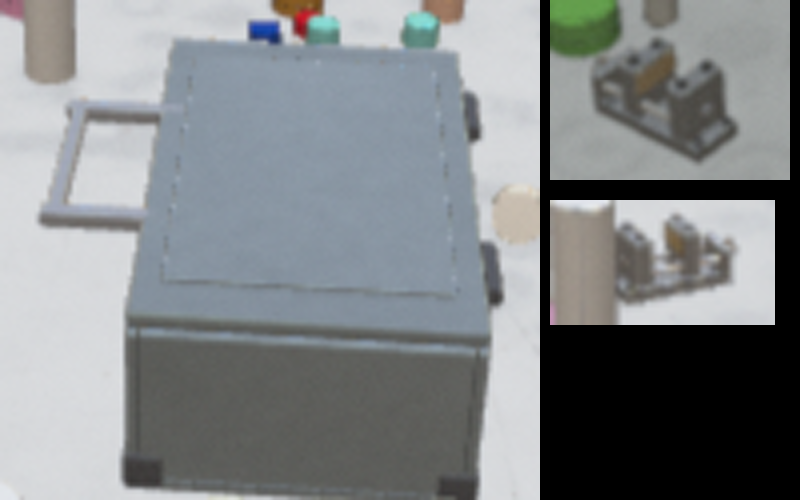

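The composite shows the lid's corners at side pixels (319,255), (389,258), (397,329), (307,325). In the scene view the vice base runs from (197,322) to (222,335), with its fixed jaw at the right-hand, nearer end. I'll compute the yaws from these.

```bash
python3 - <<'E'
from h import *
f,P,_=shot('side'); g,Q,_=shot('scene')
c=np.array([onz(P,p,.107) for p in [(318.75,255),(389.25,258.25),(397.5,329.5),(306.75,325)]])
print(c.round(3), c.mean(0).round(3)); 
for a,b in((0,1),(3,2),(3,0),(2,1)): d=c[b]-c[a];print(np.linalg.norm(d).round(3),np.degrees(np.arctan2(d[1],d[0])).round(1))
v=np.array([onz(Q,p,0) for p in [(197.5,322),(222,335),(232,327)]]);print(v.round(3))
for a,b in((0,1),(1,2)): d=v[b]-v[a];print(np.linalg.norm(d).round(3),np.degrees(np.arctan2(d[1],d[0])).round(1))
for k,z in(('white_cap',0),('wide_cap',0),('vice_jaw',.026)):
  for F,M in((f,P),(g,Q)):
    print(k,[(round(d['p'],2),onz(M,d['at'],z).round(3)) for d in bot.mark_of(k,F)[:2]])
E
```

```text
[[ 0.478 -0.122  0.107]
 [ 0.644 -0.141  0.107]
 [ 0.612 -0.407  0.107]
 [ 0.447 -0.39   0.107]] [ 0.546 -0.265  0.107]
0.167 -6.5
0.166 -5.9
0.269 83.4
0.268 83.2
[[0.47  0.254 0.   ]
 [0.405 0.225 0.   ]
 [0.419 0.198 0.   ]]
0.071 -155.6
0.031 -63.4
white_cap [(0.67, array([ 0.374, -0.437,  0.   ]))]
white_cap [(0.65, array([ 0.539, -0.258,  0.   ]))]
wide_cap [(0.64, array([0.376, 0.141, 0.   ]))]
wide_cap [(0.75, array([0.395, 0.135, 0.   ]))]
vice_jaw [(0.52, array([0.446, 0.24 , 0.026]))]
vice_jaw [(0.91, array([0.45 , 0.234, 0.026]))]
```

```bash
cat >> h.py <<'E'
CASE=np.array([.545,-.262,0.]);CY=-.113
Rc=R.from_euler('z',CY)
def cw(x,y,z): return CASE+Rc.apply([x/1000,y/1000,z/1000])
def Rt(closing_yaw,lean=0,lean_dir=0):
    """tool z down leaned: fingers point away from robot; closing axis heading closing_yaw"""
    zd=R.from_euler('z',lean_dir).apply([np.sin(lean),0,-np.cos(lean)])
    y=np.array([np.cos(closing_yaw),np.sin(closing_yaw),0]); y-=zd*(y@zd); y/=np.linalg.norm(y)
    return R.from_matrix(np.c_[np.cross(y,zd),y,zd])
def plan(via,claw,start=None,off=.155):
    """via: list of (grasp point, Rot, rows)"""
    s=bot.observe(); p=np.array(s['position']);r=R.from_euler('xyz',s['tool_rot'])
    for g,rt,n in via:
        tp=g-off*rt.as_matrix()[:,2]
        rv=(r.inv()*rt).as_rotvec(); p0,r0=p,r; rows=[]
        w=np.round(rv/n,3)
        for i in range(n):
            goal=p0+(tp-p0)*(i+1)/n
            d=np.round(r.inv().apply(goal-p)*100,2)
            rows.append([d.tolist(),w.tolist(),claw]); p=p+r.apply(d/100); r=r*R.from_rotvec(w)
        print(n,'turn/row',np.abs(w).max(),'shift',max(np.linalg.norm(q[0]) for q in rows).round(2),'end tcp',p.round(3))
        print(str(rows).replace(' ',''))
E
python3 - <<'E'
from h import *
plan([(cw(-130,0,190),Rt(CY),14)],4.5)
E
```

```text
14 turn/row 0.087 shift 3.24 end tcp [ 0.416 -0.247  0.345]
[[[2.47,-2.05,0.43],[0.0,-0.0,-0.087],4.5],[[2.63,-1.82,0.42],[0.0,-0.0,-0.087],4.5],[[2.79,-1.58,0.43],[0.0,-0.0,-0.087],4.5],[[2.91,-1.34,0.43],[0.0,-0.0,-0.087],4.5],[[3.02,-1.08,0.42],[0.0,-0.0,-0.087],4.5],[[3.1,-0.82,0.43],[0.0,-0.0,-0.087],4.5],[[3.16,-0.54,0.42],[0.0,-0.0,-0.087],4.5],[[3.19,-0.27,0.43],[0.0,-0.0,-0.087],4.5],[[3.21,0.02,0.43],[0.0,-0.0,-0.087],4.5],[[3.19,0.29,0.42],[0.0,-0.0,-0.087],4.5],[[3.16,0.57,0.43],[0.0,-0.0,-0.087],4.5],[[3.09,0.83,0.43],[0.0,-0.0,-0.087],4.5],[[3.01,1.11,0.42],[0.0,-0.0,-0.087],4.5],[[2.9,1.36,0.43],[0.0,-0.0,-0.087],4.5]]
```

>>> arm_command:
  deltas:
    - [[2.47,-2.05,0.43],[0,0,-0.087],4.5]
    - [[2.63,-1.82,0.42],[0,0,-0.087],4.5]
    - [[2.79,-1.58,0.43],[0,0,-0.087],4.5]
    - [[2.91,-1.34,0.43],[0,0,-0.087],4.5]
    - [[3.02,-1.08,0.42],[0,0,-0.087],4.5]
    - [[3.1,-0.82,0.43],[0,0,-0.087],4.5]
    - [[3.16,-0.54,0.42],[0,0,-0.087],4.5]
    - [[3.19,-0.27,0.43],[0,0,-0.087],4.5]
    - [[3.21,0.02,0.43],[0,0,-0.087],4.5]
    - [[3.19,0.29,0.42],[0,0,-0.087],4.5]
    - [[3.16,0.57,0.43],[0,0,-0.087],4.5]
    - [[3.09,0.83,0.43],[0,0,-0.087],4.5]
    - [[3.01,1.11,0.42],[0,0,-0.087],4.5]
    - [[2.9,1.36,0.43],[0,0,-0.087],4.5]
    - [[0,0,0],[0,0,0],4.5]
  newtons: 30

```text
clock: 3.25
position: [0.4178, -0.2442, 0.3448]
tool_rot: [3.141, -0.001, 1.465]
force: [-0.6, -1.0, 0.8]
grip_width: 0.045
finger_force: 0.0
```

```bash
python3 - <<'E'
from h import *
f,P,_=shot('wrist');cv2.imwrite('pics/c.png',f['frame'][:,:,::-1])
s=bot.observe();print(s['position'],s['tool_rot'],s['grip_width'],s['qpos'].round(2),s['force'])
for k,z in(('handle_bar',.102),('case',0),('white_cap',0)):
    print(k,[(round(d['p'],2),np.round(d['at']),onz(P,d['at'],z).round(3)) for d in bot.mark_of(k,f)[:2]])
print(proj(P,cw(-130,0,102)),proj(P,cw(-130,47,102)),proj(P,cw(-130,-47,102)))
E
```

```text
[ 0.41672483 -0.24596635  0.34491692] [ 3.14138473e+00 -6.31068917e-04  1.46010485e+00] 0.045175883052249344 [ 0.75  0.41 -0.43  2.01  0.24  0.77  0.07] [-1.39473165 -0.19622886 -0.28596586]
handle_bar [(0.71, array([306., 254.]), array([ 0.415, -0.241,  0.102]))]
case [(0.91, array([456., 217.]), array([ 0.545, -0.257,  0.   ]))]
white_cap [(0.77, array([281., 394.]), array([ 0.369, -0.427,  0.   ])), (0.35, array([454., 217.]), array([ 0.543, -0.257,  0.   ]))]
[307.81784175 263.20778388] [308.27238156 187.32621778] [307.4168074  330.15706624]
```

View pics/c.png

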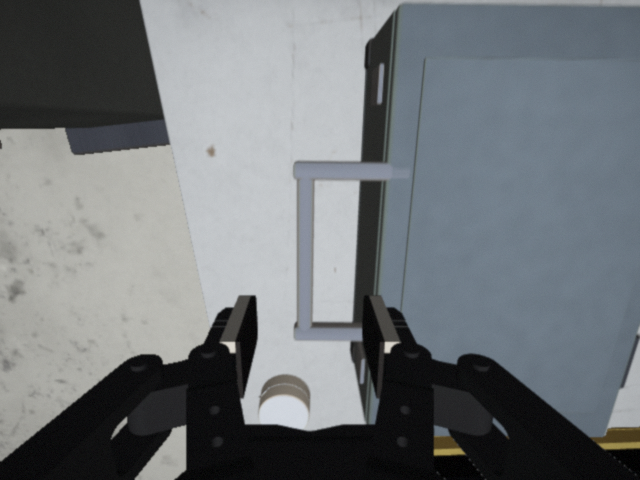

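The wrist view shows the bar as a vertical line at column 305, rows 178–325, between the fingers. So the case lies about 5 mm further in +y than I had it, and I'll adopt (0.544,-0.257). Next I'll descend and grip the bar.

>>> arm_command:
  deltas:
    - [[0.4,-0.1,2],[0,0,0],3.5]
    - [[0,0,2.3],[0,0,0],3.5]
    - [[0,0,2.3],[0,0,0],3.5]
    - [[0,0,2],[0,0,0],3.5]
    - [[0,0,0],[0,0,0],3.5]
    - [[0,0,0],[0,0,0],0.5]
    - [[0,0,0],[0,0,0],0.5]
    - [[0,0,0],[0,0,0],0.5]
    - [[0,0,0],[0,0,0],0.5]
    - [[0,0,0],[0,0,0],0.5]
  newtons: 30

```text
clock: 4.45
position: [0.4154, -0.2436, 0.2599]
tool_rot: [3.14, 0.001, 1.456]
force: [-2.6, -1.5, 8.5]
grip_width: 0.0088
finger_force: 30.0
```

```bash
sed -i 's/^CASE=.*;/CASE=np.array([.544,-.257,0.]);/' h.py
python3 - <<'E'
from h import *
s=bot.observe();g=s['position']+R.from_euler('xyz',s['tool_rot']).apply([0,0,.155])
print(s['clock'],g,s['tool_rot'],s['grip_width'],s['finger_force'],s['force'])
# bar arc relative to current; tool fixed
def bar(t): return np.array([85-215*np.cos(t)+5*np.sin(t),0,97+215*np.sin(t)+5*np.cos(t)])
ths=np.linspace(0,1.24,32);Rm=R.from_euler('xyz',s['tool_rot'])
pts=np.array([g+Rc.apply((bar(t)-bar(0))/1000) for t in ths])
p=pts[0];rows=[]
for q in pts[1:]:
    d=np.round(Rm.inv().apply(q-p)*100,2);rows.append([d.tolist(),[0,0,0],0.5]);p=p+Rm.apply(d/100)
print(str(rows[:16]).replace(' ',''));print(str(rows[16:]).replace(' ',''))
E
```

```text
4.45 [ 0.41556651 -0.24381987  0.10494176] [3.14032568e+00 9.85316735e-04 1.45612353e+00] 0.008820837057949834 30.028872191905975 [-2.59359471 -1.53139994  8.46768727]
[[[-0.0,0.04,-0.86],[0,0,0],0.5],[[-0.0,0.07,-0.86],[0,0,0],0.5],[[-0.0,0.11,-0.85],[0,0,0],0.5],[[-0.0,0.14,-0.85],[0,0,0],0.5],[[-0.0,0.17,-0.84],[0,0,0],0.5],[[-0.0,0.21,-0.84],[0,0,0],0.5],[[-0.0,0.24,-0.82],[0,0,0],0.5],[[-0.0,0.28,-0.82],[0,0,0],0.5],[[-0.0,0.3,-0.8],[0,0,0],0.5],[[-0.01,0.34,-0.79],[0,0,0],0.5],[[0.0,0.37,-0.78],[0,0,0],0.5],[[0.0,0.4,-0.76],[0,0,0],0.5],[[0.0,0.43,-0.74],[0,0,0],0.5],[[0.0,0.46,-0.73],[0,0,0],0.5],[[0.0,0.49,-0.71],[0,0,0],0.5],[[0.01,0.52,-0.68],[0,0,0],0.5]]
[[[-0.0,0.54,-0.67],[0,0,0],0.5],[[-0.0,0.57,-0.65],[0,0,0],0.5],[[-0.0,0.6,-0.62],[0,0,0],0.5],[[-0.0,0.62,-0.59],[0,0,0],0.5],[[-0.0,0.64,-0.57],[0,0,0],0.5],[[-0.0,0.67,-0.55],[0,0,0],0.5],[[-0.0,0.68,-0.52],[0,0,0],0.5],[[-0.0,0.71,-0.49],[0,0,0],0.5],[[-0.0,0.73,-0.46],[0,0,0],0.5],[[0.0,0.74,-0.43],[0,0,0],0.5],[[0.0,0.76,-0.4],[0,0,0],0.5],[[0.0,0.78,-0.37],[0,0,0],0.5],[[0.0,0.79,-0.34],[0,0,0],0.5],[[0.0,0.8,-0.31],[0,0,0],0.5],[[0.01,0.82,-0.28],[0,0,0],0.5]]
```

>>> arm_command:
  deltas:
    - [[0,0.04,-0.86],[0,0,0],0.5]
    - [[0,0.07,-0.86],[0,0,0],0.5]
    - [[0,0.11,-0.85],[0,0,0],0.5]
    - [[0,0.14,-0.85],[0,0,0],0.5]
    - [[0,0.17,-0.84],[0,0,0],0.5]
    - [[0,0.21,-0.84],[0,0,0],0.5]
    - [[0,0.24,-0.82],[0,0,0],0.5]
    - [[0,0.28,-0.82],[0,0,0],0.5]
    - [[0,0.3,-0.8],[0,0,0],0.5]
    - [[0,0.34,-0.79],[0,0,0],0.5]
    - [[0,0.37,-0.78],[0,0,0],0.5]
    - [[0,0.4,-0.76],[0,0,0],0.5]
    - [[0,0.43,-0.74],[0,0,0],0.5]
    - [[0,0.46,-0.73],[0,0,0],0.5]
    - [[0,0.49,-0.71],[0,0,0],0.5]
    - [[0,0.52,-0.68],[0,0,0],0.5]

```text
clock: 6.05
position: [0.4592, -0.2487, 0.3869]
tool_rot: [-3.137, 0.0, 1.456]
force: [-16.8, -2.4, 8.5]
grip_width: 0.0087
finger_force: 29.9
```

>>> arm_command:
  deltas:
    - [[0,0.54,-0.67],[0,0,0],0.5]
    - [[0,0.57,-0.65],[0,0,0],0.5]
    - [[0,0.6,-0.62],[0,0,0],0.5]
    - [[0,0.62,-0.59],[0,0,0],0.5]
    - [[0,0.64,-0.57],[0,0,0],0.5]
    - [[0,0.67,-0.55],[0,0,0],0.5]
    - [[0,0.68,-0.52],[0,0,0],0.5]
    - [[0,0.71,-0.49],[0,0,0],0.5]
    - [[0,0.73,-0.46],[0,0,0],0.5]
    - [[0,0.74,-0.43],[0,0,0],0.5]
    - [[0,0.76,-0.4],[0,0,0],0.5]

```text
clock: 7.15
position: [0.5321, -0.257, 0.4479]
tool_rot: [-3.141, 0.001, 1.456]
force: [-12.6, -1.4, 19.8]
grip_width: 0.0089
finger_force: 31.7
```

>>> arm_command:
  deltas:
    - [[0,0.77,-0.42],[0,0,0],0.5]
    - [[0,0.77,-0.38],[0,0,0],0.5]
    - [[0,0.78,-0.35],[0,0,0],0.5]
    - [[0,0.6,-0.25],[0,0,0],0.5]
    - [[0,0.3,-0.1],[0,0,0],0.5]
    - [[0,0,0],[0,0,0],0.5]

```text
clock: 7.75
position: [0.5631, -0.2606, 0.4609]
tool_rot: [-3.136, 0.0, 1.456]
force: [-19.3, 0.8, 6.9]
grip_width: 0.0085
finger_force: 30.8
```

```bash
python3 - <<'E'
from h import *
s=bot.observe();g=s['position']+R.from_euler('xyz',s['tool_rot']).apply([0,0,.155])
c=Rc.inv().apply(g-CASE)*1000;print(c,np.arctan2(c[2]-97,85-c[0]),np.hypot(c[2]-97,85-c[0]),s['force'])
f,P,_=shot('side');h,Q,_=shot('scene')
cv2.imwrite('pics/d.png',np.hstack([cv2.resize(f['frame'][150:390,240:460],(440,480),interpolation=2),cv2.resize(h['frame'][100:340,250:410],(320,480),interpolation=2)])[:,:,::-1])
print([(round(d['p'],2),np.round(d['at'])) for F in(f,h) for d in bot.mark_of('knee_pin',F)[:2]])
for t in((-9,139),(5,131),(19,117)): print(proj(P,cw(t[0],85,t[1])),proj(Q,cw(t[0],85,t[1])))
E
```

```text
[ 18.46982563  -1.48583361 305.94473727] 1.262536004800351 219.28102365812657 [-19.26646945   0.765301     6.87489872]
[(0.62, array([352., 258.])), (0.46, array([365., 198.])), (0.44, array([348., 202.]))]
[348.98922596 252.77228985] [352.36635276 203.21422155]
[355.0484838  256.16629769] [349.69671301 203.72035581]
[360.93497511 261.84450876] [347.01084546 206.41126893]
```

View pics/d.png

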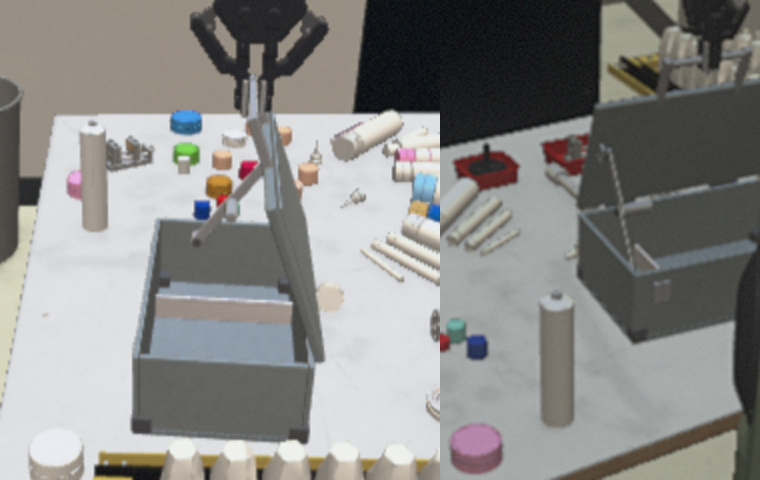

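The side crop shows the stay near straight, with its knee at about (356,254). I'm pressing against the stop, so I'll ease off to let the knee snap over, then check it.

>>> arm_command:
  deltas:
    - [[0,-0.3,0.1],[0,0,0],0.5]
    - [[0,-0.3,0.1],[0,0,0],0.5]
    - [[0,-0.2,0.1],[0,0,0],0.5]
    - [[0,0,0],[0,0,0],0.5]
    - [[0,0,0],[0,0,0],0.5]

```text
clock: 8.45
position: [0.5562, -0.2598, 0.459]
tool_rot: [-3.142, 0.001, 1.456]
force: [-4.4, -3.4, 7.2]
grip_width: 0.0088
finger_force: 30.6
```

```bash
python3 - <<'E'
from h import *
s=bot.observe();g=s['position']+R.from_euler('xyz',s['tool_rot']).apply([0,0,.155])
c=Rc.inv().apply(g-CASE)*1000;print(c,np.arctan2(c[2]-97,85-c[0])-.023,np.hypot(c[2]-97,85-c[0]),s['force'])
f,P,_=shot('side');h,Q,_=shot('scene')
cv2.imwrite('pics/e.png',np.hstack([cv2.resize(f['frame'][200:300,310:410],(400,400),interpolation=2),cv2.resize(h['frame'][150:250,310:410],(400,400),interpolation=2)])[:,:,::-1])
print([(round(d['p'],2),np.round(d['at'])) for F in(f,h) for d in bot.mark_of('knee_pin',F)[:2]])
E
```

```text
[ 12.46312061  -1.510885   303.97761505] 1.2107138991093582 219.32015867552613 [-4.39809597 -3.35869347  7.24126465]
[(0.58, array([351., 325.])), (0.74, array([351., 199.]))]
```

View pics/e.png

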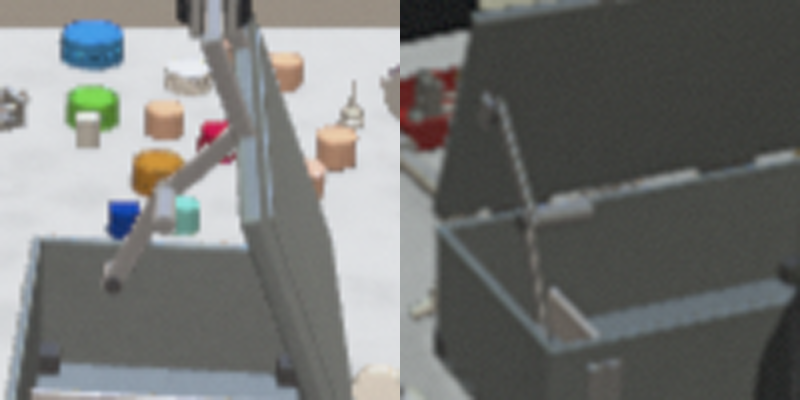

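The crop shows the knee clearly past straight and the pin at side pixel (351,252), which puts its middle near y = 86 in the case frame. The stay is locked, so I'll release the bar, lift off and travel to the vice.

>>> arm_command:
  deltas:
    - [[0,0,0],[0,0,0],4]
    - [[0,0,0],[0,0,0],4]
    - [[0,0,0],[0,0,0],4]
    - [[0,0,0],[0,0,0],4]
    - [[0,0,-1.5],[0,0,0],4]
    - [[0,0,-2.5],[0,0,0],4]
    - [[0,0,-2.5],[0,0,0],4]
    - [[0,0,0],[0,0,0],4]

```text
clock: 9.45
position: [0.5572, -0.2592, 0.526]
tool_rot: [3.137, 0.001, 1.457]
force: [0.7, 0.7, 1.4]
grip_width: 0.0399
finger_force: 0.0
```

```bash
python3 - <<'E'
from h import *
s=bot.observe();print(s['clock'],s['force'],s['grip_width'],s['qpos'].round(2))
f,P,_=shot('side');print([(round(d['p'],2),np.round(d['at'])) for k in('handle_bar','knee_pin') for d in bot.mark_of(k,f)[:2]],proj(P,cw(10.5,0,298)))
ld=np.radians(25.4);rt=Rt(ld-np.pi/2,np.radians(30),ld);z=rt.as_matrix()[:,2]
j=np.array([.449,.23,.03])
plan([(np.array([.42,.02,.33]),Rt((CY+ld-np.pi/2)/2,np.radians(15),.15),10),(j-.11*z,rt,9)],6)
E
```

```text
9.45 [0.72915704 0.7040481  1.35420435] 0.039877110624112824 [ 0.64  0.44 -0.45  1.45  0.19  1.29  0.06]
[(0.9, array([360., 201.])), (0.69, array([284., 245.])), (0.66, array([348., 255.]))] [361.63882665 201.2484164 ]
10 turn/row 0.052 shift 3.29 end tcp [0.38  0.014 0.48 ]
[[[2.52,-2.06,0.43],[-0.023,0.013,0.052],6],[[2.39,-2.2,0.41],[-0.023,0.013,0.052],6],[[2.28,-2.34,0.39],[-0.023,0.013,0.052],6],[[2.15,-2.45,0.36],[-0.023,0.013,0.052],6],[[2.01,-2.57,0.33],[-0.023,0.013,0.052],6],[[1.87,-2.68,0.29],[-0.023,0.013,0.052],6],[[1.72,-2.78,0.26],[-0.023,0.013,0.052],6],[[1.58,-2.87,0.21],[-0.023,0.013,0.052],6],[[1.42,-2.96,0.17],[-0.023,0.013,0.052],6],[[1.27,-3.02,0.11],[-0.023,0.013,0.052],6]]
9 turn/row 0.056 shift 3.08 end tcp [0.329 0.173 0.26 ]
[[[0.65,-1.95,2.28],[0.001,0.032,0.056],6],[[0.46,-1.98,2.31],[0.001,0.032,0.056],6],[[0.28,-2.0,2.32],[0.001,0.032,0.056],6],[[0.1,-2.0,2.32],[0.001,0.032,0.056],6],[[-0.09,-2.0,2.33],[0.001,0.032,0.056],6],[[-0.28,-1.99,2.32],[0.001,0.032,0.056],6],[[-0.47,-1.97,2.32],[0.001,0.032,0.056],6],[[-0.65,-1.93,2.29],[0.001,0.032,0.056],6],[[-0.82,-1.89,2.28],[0.001,0.032,0.056],6]]
```

```bash
python3 - <<'E'
from h import *
ld=np.radians(25.4);rt=Rt(ld-np.pi/2,np.radians(30),ld)
j=np.array([.445,.23,.13])
plan([(np.array([.43,.02,.33]),Rt((CY+ld-np.pi/2)/2,np.radians(15),.15),10),(j,rt,9)],6)
E
```

```text
10 turn/row 0.052 shift 3.24 end tcp [0.39  0.014 0.48 ]
[[[2.53,-1.96,0.43],[-0.023,0.013,0.052],6],[[2.41,-2.11,0.41],[-0.023,0.013,0.052],6],[[2.3,-2.23,0.39],[-0.023,0.013,0.052],6],[[2.17,-2.36,0.37],[-0.023,0.013,0.052],6],[[2.05,-2.48,0.34],[-0.023,0.013,0.052],6],[[1.9,-2.58,0.31],[-0.023,0.013,0.052],6],[[1.77,-2.69,0.27],[-0.023,0.013,0.052],6],[[1.62,-2.79,0.23],[-0.023,0.013,0.052],6],[[1.47,-2.87,0.19],[-0.023,0.013,0.052],6],[[1.32,-2.94,0.14],[-0.023,0.013,0.052],6]]
9 turn/row 0.056 shift 3.15 end tcp [0.375 0.197 0.264]
[[[1.1,-1.79,2.34],[0.001,0.032,0.056],6],[[0.91,-1.84,2.38],[0.001,0.032,0.056],6],[[0.74,-1.88,2.41],[0.001,0.032,0.056],6],[[0.55,-1.92,2.42],[0.001,0.032,0.056],6],[[0.37,-1.95,2.45],[0.001,0.032,0.056],6],[[0.18,-1.95,2.45],[0.001,0.032,0.056],6],[[-0.01,-1.96,2.46],[0.001,0.032,0.056],6],[[-0.2,-1.95,2.46],[0.001,0.032,0.056],6],[[-0.38,-1.93,2.45],[0.001,0.032,0.056],6]]
```

>>> arm_command:
  deltas:
    - [[2.53,-1.96,0.43],[-0.023,0.013,0.052],6]
    - [[2.41,-2.11,0.41],[-0.023,0.013,0.052],6]
    - [[2.3,-2.23,0.39],[-0.023,0.013,0.052],6]
    - [[2.17,-2.36,0.37],[-0.023,0.013,0.052],6]
    - [[2.05,-2.48,0.34],[-0.023,0.013,0.052],6]
    - [[1.9,-2.58,0.31],[-0.023,0.013,0.052],6]
    - [[1.77,-2.69,0.27],[-0.023,0.013,0.052],6]
    - [[1.62,-2.79,0.23],[-0.023,0.013,0.052],6]
    - [[1.47,-2.87,0.19],[-0.023,0.013,0.052],6]
    - [[1.32,-2.94,0.14],[-0.023,0.013,0.052],6]

```text
clock: 10.6
position: [0.3894, 0.0148, 0.4792]
tool_rot: [2.954, -0.182, 0.949]
force: [0.6, 0.9, 0.4]
grip_width: 0.0601
finger_force: 0.0
```

>>> arm_command:
  deltas:
    - [[1.1,-1.79,2.34],[0.001,0.032,0.056],6]
    - [[0.91,-1.84,2.38],[0.001,0.032,0.056],6]
    - [[0.74,-1.88,2.41],[0.001,0.032,0.056],6]
    - [[0.55,-1.92,2.42],[0.001,0.032,0.056],6]
    - [[0.37,-1.95,2.45],[0.001,0.032,0.056],6]
    - [[0.18,-1.95,2.45],[0.001,0.032,0.056],6]
    - [[-0.01,-1.96,2.46],[0.001,0.032,0.056],6]
    - [[-0.2,-1.95,2.46],[0.001,0.032,0.056],6]
    - [[-0.38,-1.93,2.45],[0.001,0.032,0.056],6]
    - [[0,0,0],[0,0,0],6]
    - [[0,0,0],[0,0,0],6]

```text
clock: 11.7
position: [0.389, 0.1552, 0.3268]
tool_rot: [3.078, -0.438, 0.552]
force: [-0.3, -1.0, -0.5]
grip_width: 0.0603
finger_force: 0.0
```

```bash
python3 - <<'E'
from h import *
f,P,_=shot('wrist');cv2.imwrite('pics/g.png',f['frame'][:,:,::-1])
s=bot.observe();r=R.from_euler('xyz',s['tool_rot']);g=s['position']+r.apply([0,0,.155])
print(s['clock'],s['position'],g,r.as_matrix().round(3),s['qpos'].round(2))
print([(round(d['p'],2),np.round(d['at']),onz(P,d['at'],.026).round(4)) for d in bot.mark_of('vice_jaw',f)[:2]], proj(P,[.449,.23,.026]))
E
```

```text
11.75 [0.38914318 0.15458211 0.32706985] [0.45025678 0.18054389 0.18701232] [[ 0.772  0.499  0.394]
 [ 0.474 -0.865  0.167]
 [ 0.424  0.058 -0.904]] [-0.32  0.27 -0.26  2.35  0.97  0.16 -2.52]
[(0.95, array([240., 277.]), array([0.449 , 0.2377, 0.026 ])), (0.15, array([300., 412.]), array([0.3819, 0.1416, 0.026 ]))] [247.73301549 281.32832819]
```

View pics/g.png

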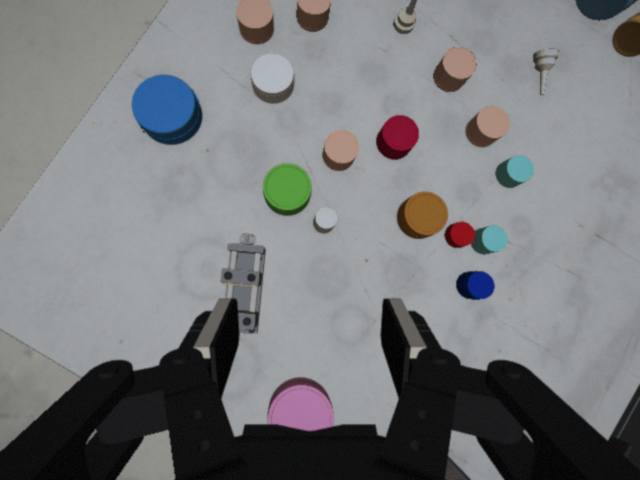

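The wrist view shows the vice at (245,285), its jaw at (240,277) and its axis close to the image vertical. The backward lean hits limits here (q6 at 0.16, q7 at -2.52). I'll instead pick it up leaning outward, away from the robot, with the wrist turned the other way, and place it turned by half a turn.

```bash
python3 - <<'E'
from h import *
s=bot.observe()
f,P,_=shot('wrist')
a,b=onz(P,(246,238),.02),onz(P,(248,330),.03);d=b-a;print(a,b,np.degrees(np.arctan2(d[1],d[0])))
a,b=onz(P,(228,276),.041),onz(P,(252,277),.041);d=b-a;print(np.linalg.norm(d),np.degrees(np.arctan2(d[1],d[0])))
a,b=onz(P,(265,250),.0),onz(P,(258,332),.0);d=b-a;print(a,b,np.degrees(np.arctan2(d[1],d[0])))
ld=np.radians(25.4)
rt=Rt(ld+np.pi/2,np.radians(25),ld+np.pi)
plan([(np.array([.46,.2,.22]),Rt(ld,0,0),12),(np.array([.449,.235,.12]),rt,13)],6)
E
```

```text
[0.48022894 0.24988378 0.02      ] [0.41708541 0.20845004 0.03      ] -146.72777963532513
0.018623134511772516 -62.33203101180013
[0.48072771 0.23288903 0.        ] [0.41558968 0.2010955  0.        ] -153.9832371760198
12 turn/row 0.121 shift 0.81 end tcp [0.46  0.2   0.375]
[[[0.8,-0.02,-0.06],[0.031,-0.026,-0.121],6],[[0.8,0.08,-0.09],[0.031,-0.026,-0.121],6],[[0.78,0.17,-0.1],[0.031,-0.026,-0.121],6],[[0.75,0.26,-0.14],[0.031,-0.026,-0.121],6],[[0.71,0.35,-0.16],[0.031,-0.026,-0.121],6],[[0.66,0.42,-0.2],[0.031,-0.026,-0.121],6],[[0.6,0.49,-0.22],[0.031,-0.026,-0.121],6],[[0.53,0.55,-0.25],[0.031,-0.026,-0.121],6],[[0.45,0.61,-0.29],[0.031,-0.026,-0.121],6],[[0.37,0.64,-0.32],[0.031,-0.026,-0.121],6],[[0.28,0.67,-0.34],[0.031,-0.026,-0.121],6],[[0.19,0.69,-0.37],[0.031,-0.026,-0.121],6]]
13 turn/row 0.119 shift 1.08 end tcp [0.508 0.263 0.261]
[[[0.28,0.54,0.88],[0.026,0.026,-0.119],6],[[0.19,0.6,0.87],[0.026,0.026,-0.119],6],[[0.09,0.63,0.86],[0.026,0.026,-0.119],6],[[-0.0,0.66,0.85],[0.026,0.026,-0.119],6],[[-0.11,0.68,0.82],[0.026,0.026,-0.119],6],[[-0.21,0.67,0.81],[0.026,0.026,-0.119],6],[[-0.3,0.67,0.78],[0.026,0.026,-0.119],6],[[-0.41,0.65,0.75],[0.026,0.026,-0.119],6],[[-0.5,0.61,0.72],[0.026,0.026,-0.119],6],[[-0.59,0.56,0.7],[0.026,0.026,-0.119],6],[[-0.67,0.51,0.67],[0.026,0.026,-0.119],6],[[-0.75,0.43,0.63],[0.026,0.026,-0.119],6],[[-0.8,0.37,0.6],[0.026,0.026,-0.119],6]]
```

>>> arm_command:
  deltas:
    - [[0.8,-0.02,-0.06],[0.031,-0.026,-0.121],6]
    - [[0.8,0.08,-0.09],[0.031,-0.026,-0.121],6]
    - [[0.78,0.17,-0.1],[0.031,-0.026,-0.121],6]
    - [[0.75,0.26,-0.14],[0.031,-0.026,-0.121],6]
    - [[0.71,0.35,-0.16],[0.031,-0.026,-0.121],6]
    - [[0.66,0.42,-0.2],[0.031,-0.026,-0.121],6]
    - [[0.6,0.49,-0.22],[0.031,-0.026,-0.121],6]
    - [[0.53,0.55,-0.25],[0.031,-0.026,-0.121],6]
    - [[0.45,0.61,-0.29],[0.031,-0.026,-0.121],6]
    - [[0.37,0.64,-0.32],[0.031,-0.026,-0.121],6]
    - [[0.28,0.67,-0.34],[0.031,-0.026,-0.121],6]
    - [[0.19,0.69,-0.37],[0.031,-0.026,-0.121],6]

```text
clock: 13.05
position: [0.4598, 0.1929, 0.3738]
tool_rot: [3.126, -0.008, 1.952]
force: [-0.2, 0.1, -0.2]
grip_width: 0.0602
finger_force: 0.0
```

```bash
python3 - <<'E'
from h import *
s=bot.observe();print(s['qpos'].round(2),s['tool_rot'])
ld=np.radians(25.4)
rt=Rt(ld+np.pi/2,np.radians(25),ld+np.pi)
plan([(np.array([.449,.235,.12]),rt,14)],6)
E
```

```text
[ 0.28  0.56 -1.09  1.93  0.6   1.   -0.7 ] [ 3.12635126 -0.00768127  1.95182722]
14 turn/row 0.114 shift 1.02 end tcp [0.508 0.263 0.26 ]
[[[0.33,0.49,0.82],[0.027,0.024,-0.114],6],[[0.25,0.56,0.81],[0.027,0.024,-0.114],6],[[0.17,0.59,0.8],[0.027,0.024,-0.114],6],[[0.08,0.63,0.79],[0.027,0.024,-0.114],6],[[-0.02,0.66,0.77],[0.027,0.024,-0.114],6],[[-0.11,0.67,0.75],[0.027,0.024,-0.114],6],[[-0.2,0.67,0.74],[0.027,0.024,-0.114],6],[[-0.3,0.66,0.7],[0.027,0.024,-0.114],6],[[-0.39,0.64,0.68],[0.027,0.024,-0.114],6],[[-0.47,0.62,0.65],[0.027,0.024,-0.114],6],[[-0.56,0.57,0.63],[0.027,0.024,-0.114],6],[[-0.63,0.51,0.59],[0.027,0.024,-0.114],6],[[-0.71,0.46,0.57],[0.027,0.024,-0.114],6],[[-0.76,0.39,0.54],[0.027,0.024,-0.114],6]]
```

>>> arm_command:
  deltas:
    - [[0.33,0.49,0.82],[0.027,0.024,-0.114],6]
    - [[0.25,0.56,0.81],[0.027,0.024,-0.114],6]
    - [[0.17,0.59,0.8],[0.027,0.024,-0.114],6]
    - [[0.08,0.63,0.79],[0.027,0.024,-0.114],6]
    - [[-0.02,0.66,0.77],[0.027,0.024,-0.114],6]
    - [[-0.11,0.67,0.75],[0.027,0.024,-0.114],6]
    - [[-0.2,0.67,0.74],[0.027,0.024,-0.114],6]
    - [[-0.3,0.66,0.7],[0.027,0.024,-0.114],6]
    - [[-0.39,0.64,0.68],[0.027,0.024,-0.114],6]
    - [[-0.47,0.62,0.65],[0.027,0.024,-0.114],6]
    - [[-0.56,0.57,0.63],[0.027,0.024,-0.114],6]
    - [[-0.63,0.51,0.59],[0.027,0.024,-0.114],6]
    - [[-0.71,0.46,0.57],[0.027,0.024,-0.114],6]
    - [[-0.76,0.39,0.54],[0.027,0.024,-0.114],6]
    - [[0,0,0],[0,0,0],6]

```text
clock: 14.55
position: [0.5082, 0.2637, 0.2593]
tool_rot: [-3.136, -0.437, -2.706]
force: [-1.4, -0.6, 0.5]
grip_width: 0.0603
finger_force: 0.0
```

```bash
python3 - <<'E'
from h import *
f,P,_=shot('wrist');cv2.imwrite('pics/i.png',f['frame'][:,:,::-1])
s=bot.observe();r=R.from_euler('xyz',s['tool_rot']);g=s['position']+r.apply([0,0,.155])
print(s['clock'],g,r.as_matrix().round(3),s['qpos'].round(2))
h,Q,_=shot('scene');k,S,_=shot('side')
for F,M in((f,P),(h,Q),(k,S)):print([(round(d['p'],2),np.round(d['at']),onz(M,d['at'],.026).round(4)) for d in bot.mark_of('vice_jaw',F)[:2]])
print([(round(d['p'],2),np.round(d['rect'])) for d in bot.find_in('vice_jaw',f)[:2]])
E
```

```text
14.6 [0.44905879 0.23533072 0.11947486] [[-0.823 -0.421 -0.381]
 [-0.379  0.907 -0.183]
 [ 0.422 -0.006 -0.907]] [ 0.14  1.11 -1.27  1.64  0.77  1.55  0.7 ]
[(0.63, array([310., 317.]), array([0.4489, 0.2361, 0.026 ]))]
[(0.96, array([211., 314.]), array([0.4473, 0.2308, 0.026 ]))]
[(0.5, array([304., 226.]), array([0.4432, 0.2148, 0.026 ]))]
[(0.76, array([283., 248.,  53., 130.]))]
```

View pics/i.png

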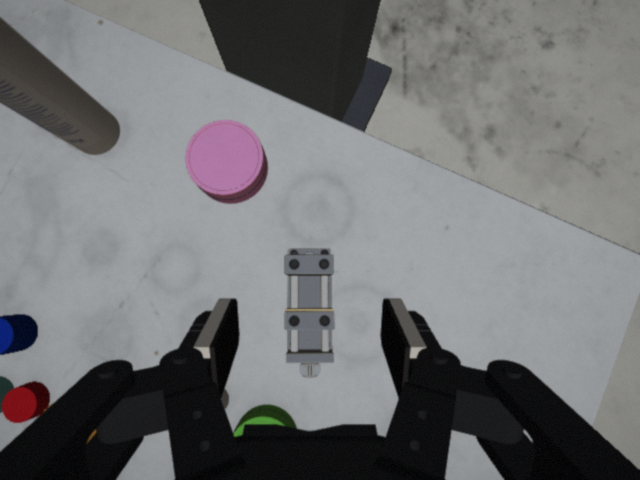

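The wrist view shows the vice aligned with the fingers: its jaw at (310,317), the screw end pointing down the image, and the finger gap centred at column 310. I'll descend vertically by 9.3 cm and grip.

>>> arm_command:
  deltas:
    - [[-0.8,0,1.7],[0,0,0],6]
    - [[-0.8,0,1.7],[0,0,0],6]
    - [[-0.8,0,1.7],[0,0,0],6]
    - [[-0.8,0,1.7],[0,0,0],6]
    - [[-0.75,0,1.65],[0,0,0],6]
    - [[0,0,0],[0,0,0],6]
    - [[0,0,0],[0,0,0],2]
    - [[0,0,0],[0,0,0],2]
    - [[0,0,0],[0,0,0],2]
    - [[0,0,0],[0,0,0],2]
    - [[0,0,0],[0,0,0],2]
    - [[0,0,0],[0,0,0],2]
  newtons: 70

```text
clock: 16.1
position: [0.5084, 0.2642, 0.1679]
tool_rot: [-3.135, -0.434, -2.706]
force: [0.3, 0.0, 6.9]
grip_width: 0.0282
finger_force: 70.1
```

>>> arm_command:
  deltas:
    - [[0.4,0,-0.9],[0,0,0],2]
    - [[0.8,0,-1.8],[0,0,0],2]
    - [[1.2,0,-2.6],[0,0,0],2]
    - [[1.2,0,-2.6],[0,0,0],2]
    - [[1.2,0,-2.6],[0,0,0],2]
    - [[0.4,0,-0.9],[0,0,0],2]

```text
clock: 16.7
position: [0.5087, 0.2656, 0.296]
tool_rot: [-3.135, -0.432, -2.705]
force: [0.5, 0.2, -5.1]
grip_width: 0.0285
finger_force: 69.7
```

```bash
python3 - <<'E'
from h import *
f,P,_=shot('wrist');s=bot.observe();r=R.from_euler('xyz',s['tool_rot']);g=s['position']+r.apply([0,0,.155])
print(s['clock'],g,s['grip_width'],s['finger_force'],s['force'],s['qpos'].round(2))
h,Q,_=shot('scene');k,S,_=shot('side');L=[]
for F,M in((f,P),(h,Q),(k,S)):
  m=bot.mark_of('vice_jaw',F)[:1];print(m)
  if m and m[0]['p']>.4:L.append((M,m[0]['at']))
if len(L)>1:print(tri(*zip(*L)))
cv2.imwrite('pics/j.png',f['frame'][:,:,::-1])
E
```

```text
16.75 [0.45051648 0.23708852 0.15497096] 0.028497043058316934 69.69084914906489 [ 0.5588525   0.72231728 -2.16343571] [ 0.15  1.07 -1.3   1.62  0.73  1.6   0.71]
[{'at': [306.1, 333.7], 'p': 0.77}]
[{'at': [206.6, 259.1], 'p': 0.81}]
[{'at': [301.0, 185.7], 'p': 0.7}]
[0.44257023 0.22975602 0.16001469]
```

The vice is held (28.5 mm opening, 70 N). The clear route to the case is through a tool-down pose above the tube, then the backward lean at the pre-insertion point.

```bash
python3 - <<'E'
from h import *
L=np.radians(25)
s=bot.observe();r=R.from_euler('xyz',s['tool_rot'])
# two-step leg to force the turning direction
plan([(np.array([.455,.1,.33]),Rt(np.radians(55),0,0),10),(np.array([.45,0,.34]),Rt(0,0,0),9)],2)
E
```

```text
10 turn/row 0.103 shift 2.61 end tcp [0.455 0.1   0.485]
[[[1.89,-1.28,-1.25],[-0.024,-0.039,0.103],2],[[1.7,-1.43,-1.35],[-0.024,-0.039,0.103],2],[[1.5,-1.56,-1.45],[-0.024,-0.039,0.103],2],[[1.26,-1.67,-1.54],[-0.024,-0.039,0.103],2],[[1.03,-1.75,-1.63],[-0.024,-0.039,0.103],2],[[0.79,-1.8,-1.71],[-0.024,-0.039,0.103],2],[[0.52,-1.83,-1.77],[-0.024,-0.039,0.103],2],[[0.27,-1.82,-1.84],[-0.024,-0.039,0.103],2],[[0.01,-1.79,-1.88],[-0.024,-0.039,0.103],2],[[-0.25,-1.74,-1.92],[-0.024,-0.039,0.103],2]]
9 turn/row 0.107 shift 1.12 end tcp [ 0.45  -0.     0.495]
[[[-0.59,-0.94,-0.12],[0.0,-0.001,0.107],2],[[-0.69,-0.87,-0.11],[0.0,-0.001,0.107],2],[[-0.78,-0.8,-0.12],[0.0,-0.001,0.107],2],[[-0.86,-0.71,-0.11],[0.0,-0.001,0.107],2],[[-0.93,-0.61,-0.12],[0.0,-0.001,0.107],2],[[-0.99,-0.51,-0.11],[0.0,-0.001,0.107],2],[[-1.03,-0.4,-0.11],[0.0,-0.001,0.107],2],[[-1.08,-0.28,-0.11],[0.0,-0.001,0.107],2],[[-1.1,-0.17,-0.11],[0.0,-0.001,0.107],2]]
```

>>> arm_command:
  deltas:
    - [[1.89,-1.28,-1.25],[-0.024,-0.039,0.103],2]
    - [[1.7,-1.43,-1.35],[-0.024,-0.039,0.103],2]
    - [[1.5,-1.56,-1.45],[-0.024,-0.039,0.103],2]
    - [[1.26,-1.67,-1.54],[-0.024,-0.039,0.103],2]
    - [[1.03,-1.75,-1.63],[-0.024,-0.039,0.103],2]
    - [[0.79,-1.8,-1.71],[-0.024,-0.039,0.103],2]
    - [[0.52,-1.83,-1.77],[-0.024,-0.039,0.103],2]
    - [[0.27,-1.82,-1.84],[-0.024,-0.039,0.103],2]
    - [[0.01,-1.79,-1.88],[-0.024,-0.039,0.103],2]
    - [[-0.25,-1.74,-1.92],[-0.024,-0.039,0.103],2]
    - [[-0.59,-0.94,-0.12],[0,-0.001,0.107],2]
    - [[-0.69,-0.87,-0.11],[0,-0.001,0.107],2]
    - [[-0.78,-0.8,-0.12],[0,-0.001,0.107],2]
    - [[-0.86,-0.71,-0.11],[0,-0.001,0.107],2]
    - [[-0.93,-0.61,-0.12],[0,-0.001,0.107],2]
    - [[-0.99,-0.51,-0.11],[0,-0.001,0.107],2]
    - [[-1.03,-0.4,-0.11],[0,-0.001,0.107],2]
    - [[-1.08,-0.28,-0.11],[0,-0.001,0.107],2]
    - [[-1.1,-0.17,-0.11],[0,-0.001,0.107],2]

```text
clock: 18.9
position: [0.4496, -0.0006, 0.4952]
tool_rot: [3.14, 0.001, 1.563]
force: [0.1, -0.3, -4.2]
grip_width: 0.0288
finger_force: 69.9
```

```bash
python3 - <<'E'
from h import *
L=np.radians(25)
s=bot.observe();print(s['tool_rot'],s['qpos'].round(2),s['grip_width'])
plan([(cw(-50,-40,172),Rt(CY-np.pi/2,L,CY),17)],2)
E
```

```text
[3.13965324e+00 1.47693902e-03 1.56313964e+00] [ 0.87  0.32 -1.22  1.88  0.32  1.17 -0.47] 0.028768299604469416
17 turn/row 0.097 shift 2.0 end tcp [ 0.425 -0.284  0.313]
[[[-1.66,-0.14,1.08],[-0.021,0.019,0.097],2],[[-1.7,0.01,1.04],[-0.021,0.019,0.097],2],[[-1.7,0.15,1.01],[-0.021,0.019,0.097],2],[[-1.7,0.29,0.99],[-0.021,0.019,0.097],2],[[-1.69,0.44,0.96],[-0.021,0.019,0.097],2],[[-1.65,0.57,0.94],[-0.021,0.019,0.097],2],[[-1.61,0.72,0.92],[-0.021,0.019,0.097],2],[[-1.55,0.85,0.91],[-0.021,0.019,0.097],2],[[-1.47,0.98,0.9],[-0.021,0.019,0.097],2],[[-1.4,1.1,0.9],[-0.021,0.019,0.097],2],[[-1.3,1.21,0.89],[-0.021,0.019,0.097],2],[[-1.19,1.31,0.89],[-0.021,0.019,0.097],2],[[-1.08,1.41,0.91],[-0.021,0.019,0.097],2],[[-0.95,1.48,0.91],[-0.021,0.019,0.097],2],[[-0.83,1.56,0.93],[-0.021,0.019,0.097],2],[[-0.69,1.6,0.94],[-0.021,0.019,0.097],2],[[-0.55,1.65,0.97],[-0.021,0.019,0.097],2]]
```

>>> arm_command:
  deltas:
    - [[-1.66,-0.14,1.08],[-0.021,0.019,0.097],2]
    - [[-1.7,0.01,1.04],[-0.021,0.019,0.097],2]
    - [[-1.7,0.15,1.01],[-0.021,0.019,0.097],2]
    - [[-1.7,0.29,0.99],[-0.021,0.019,0.097],2]
    - [[-1.69,0.44,0.96],[-0.021,0.019,0.097],2]
    - [[-1.65,0.57,0.94],[-0.021,0.019,0.097],2]
    - [[-1.61,0.72,0.92],[-0.021,0.019,0.097],2]
    - [[-1.55,0.85,0.91],[-0.021,0.019,0.097],2]
    - [[-1.47,0.98,0.9],[-0.021,0.019,0.097],2]
    - [[-1.4,1.1,0.9],[-0.021,0.019,0.097],2]

```text
clock: 19.9
position: [0.4356, -0.1673, 0.3872]
tool_rot: [3.045, -0.258, 0.6]
force: [0.5, 0.1, -3.6]
grip_width: 0.0282
finger_force: 69.8
```

```bash
python3 - <<'E'
from h import *
L=np.radians(25)
s=bot.observe();print(s['tool_rot'],s['qpos'].round(2),s['grip_width'])
plan([(cw(-50,-40,172),Rt(CY-np.pi/2,L,CY),8)],2)
E
```

```text
[ 3.04531141 -0.2577258   0.59987429] [ 1.02  0.36 -0.9   2.07  0.3   0.6  -1.02] 0.02818496864448538
8 turn/row 0.085 shift 1.74 end tcp [ 0.425 -0.284  0.313]
[[[-1.14,1.06,0.77],[-0.019,0.017,0.085],2],[[-1.06,1.13,0.77],[-0.019,0.017,0.085],2],[[-0.98,1.21,0.78],[-0.019,0.017,0.085],2],[[-0.88,1.27,0.78],[-0.019,0.017,0.085],2],[[-0.79,1.32,0.8],[-0.019,0.017,0.085],2],[[-0.68,1.38,0.81],[-0.019,0.017,0.085],2],[[-0.58,1.41,0.82],[-0.019,0.017,0.085],2],[[-0.47,1.44,0.84],[-0.019,0.017,0.085],2]]
```

>>> arm_command:
  deltas:
    - [[-1.14,1.06,0.77],[-0.019,0.017,0.085],2]
    - [[-1.06,1.13,0.77],[-0.019,0.017,0.085],2]
    - [[-0.98,1.21,0.78],[-0.019,0.017,0.085],2]
    - [[-0.88,1.27,0.78],[-0.019,0.017,0.085],2]
    - [[-0.79,1.32,0.8],[-0.019,0.017,0.085],2]
    - [[-0.68,1.38,0.81],[-0.019,0.017,0.085],2]
    - [[-0.58,1.41,0.82],[-0.019,0.017,0.085],2]
    - [[-0.47,1.44,0.84],[-0.019,0.017,0.085],2]
    - [[0,0,0],[0,0,0],2]

```text
clock: 20.8
position: [0.4248, -0.2842, 0.312]
tool_rot: [3.14, -0.433, -0.116]
force: [0.2, 1.0, -4.0]
grip_width: 0.0285
finger_force: 70.0
```

```bash
python3 - <<'E'
from h import *
L=np.radians(25)
s=bot.observe();r=R.from_euler('xyz',s['tool_rot']);g=s['position']+r.apply([0,0,.155])
T=Rt(CY-np.pi/2,L,CY)
print((r.inv()*T).as_rotvec(),s['qpos'].round(2),s['grip_width'],Rc.inv().apply(g-CASE)*1000)
f,P,_=shot('wrist');k,S,_=shot('side');h,Q,_=shot('scene');Ls=[]
for F,M in((f,P),(h,Q),(k,S)):
  m=bot.mark_of('vice_jaw',F)[:1];print(m)
  if m and m[0]['p']>.4:Ls.append((M,m[0]['at']))
if len(Ls)>1:print(Rc.inv().apply(tri(*zip(*Ls))-CASE)*1000)
cv2.imwrite('pics/k.png',np.hstack([cv2.resize(f['frame'],(400,300)),cv2.resize(k['frame'][170:380,210:490],(400,300))])[:,:,::-1])
plan([(cw(-5,-40,102),T,8),(cw(15,-40,34),T,7)],2)
E
```

```text
[ 0.00236703  0.00361813 -0.00262836] [ 0.94  0.46 -0.53  2.11  0.31  0.22 -1.47] 0.02846008296600493 [-50.38463333 -40.8713037  171.24743157]
[{'at': [310.5, 334.0], 'p': 0.79}]
[{'at': [411.4, 184.5], 'p': 0.76}]
[{'at': [327.2, 267.3], 'p': 0.88}]
[-50.11042867 -46.80326676 179.92738253]
8 turn/row 0.0 shift 1.06 end tcp [ 0.469 -0.289  0.242]
[[[0.12,0.01,1.04],[0.0,0.0,0.0],2],[[0.12,0.01,1.05],[0.0,0.0,0.0],2],[[0.12,0.02,1.04],[0.0,0.0,0.0],2],[[0.12,0.01,1.04],[0.0,0.0,0.0],2],[[0.12,0.01,1.05],[0.0,0.0,0.0],2],[[0.12,0.01,1.04],[0.0,0.0,0.0],2],[[0.12,0.01,1.04],[0.0,0.0,0.0],2],[[0.12,0.02,1.05],[0.0,0.0,0.0],2]]
7 turn/row 0.0 shift 1.01 end tcp [ 0.489 -0.291  0.175]
[[[-0.15,-0.0,1.0],[0.0,0.0,0.0],2],[[-0.15,-0.01,1.0],[0.0,0.0,0.0],2],[[-0.15,0.0,1.0],[0.0,0.0,0.0],2],[[-0.15,-0.0,1.0],[0.0,0.0,0.0],2],[[-0.15,-0.0,1.0],[0.0,0.0,0.0],2],[[-0.15,-0.01,1.0],[0.0,0.0,0.0],2],[[-0.15,-0.0,1.0],[0.0,0.0,0.0],2]]
```

View pics/k.png

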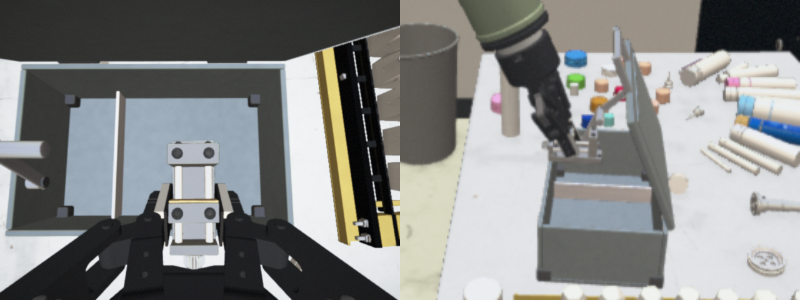

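The wrist view shows the vice held centrally over the large bay, clear of the fence (column 120) and the right wall (column 262). The side view shows it clear of the lid. Descending now.

>>> arm_command:
  deltas:
    - [[0.12,0.01,1.04],[0,0,0],2]
    - [[0.12,0.01,1.05],[0,0,0],2]
    - [[0.12,0.02,1.04],[0,0,0],2]
    - [[0.12,0.01,1.04],[0,0,0],2]
    - [[0.12,0.01,1.05],[0,0,0],2]
    - [[0.12,0.01,1.04],[0,0,0],2]
    - [[0.12,0.01,1.04],[0,0,0],2]
    - [[0.12,0.02,1.05],[0,0,0],2]

```text
clock: 21.9
position: [0.4699, -0.2891, 0.241]
tool_rot: [3.139, -0.435, -0.11]
force: [1.1, -1.1, -4.2]
grip_width: 0.0283
finger_force: 70.0
```

>>> arm_command:
  deltas:
    - [[-0.15,0,1],[0,0,0],2]
    - [[-0.15,0,1],[0,0,0],2]
    - [[-0.15,0,1],[0,0,0],2]
    - [[-0.15,0,1],[0,0,0],2]
    - [[-0.15,0,1],[0,0,0],2]
    - [[-0.15,0,1],[0,0,0],2]
    - [[-0.1,0,0.7],[0,0,0],2]
    - [[0,0,0],[0,0,0],2]

```text
clock: 22.7
position: [0.4925, -0.2967, 0.1817]
tool_rot: [-3.137, -0.426, -0.111]
force: [-0.3, 0.4, -3.6]
grip_width: 0.0283
finger_force: 70.0
```

```bash
cat > st.py <<'E'
from h import *
s=bot.observe();r=R.from_euler('xyz',s['tool_rot']);g=s['position']+r.apply([0,0,.155])
print(s['clock'],s['qpos'].round(2),'w',round(s['grip_width'],4),'g_case',(Rc.inv().apply(g-CASE)*1000).round(1),'F',s['force'].round(1),s['tool_rot'].round(3),'ff',round(s['finger_force'],1))
E
python3 st.py
```

```text
22.7 [ 0.84  0.78 -0.49  2.    1.42  0.16 -2.52] w 0.0283 g_case [ 17.2 -44.5  40.5] F [-0.3  0.4 -3.6] [-3.137 -0.426 -0.111] ff 70.0
```

q6 and q7 reached their limits 7 mm above the floor. Reducing the lean by 3–4° will get the vice the rest of the way down.

```bash
python3 - <<'E'
from h import *
plan([(cw(19,-43,34),Rt(CY-np.pi/2,np.radians(21),CY),4)],2)
E
```

```text
4 turn/row 0.015 shift 0.28 end tcp [ 0.503 -0.296  0.179]
[[[0.2,-0.06,0.17],[-0.001,-0.015,0.001],2],[[0.2,-0.05,0.17],[-0.001,-0.015,0.001],2],[[0.21,-0.06,0.17],[-0.001,-0.015,0.001],2],[[0.21,-0.06,0.17],[-0.001,-0.015,0.001],2]]
```

>>> arm_command:
  deltas:
    - [[0.2,-0.06,0.17],[0,-0.015,0],2]
    - [[0.2,-0.05,0.17],[0,-0.015,0],2]
    - [[0.2,-0.06,0.17],[0,-0.015,0],2]
    - [[0.2,-0.06,0.17],[0,-0.015,0],2]
    - [[0,0,0],[0,0,0],2]

```text
clock: 23.2
position: [0.5027, -0.2957, 0.1802]
tool_rot: [-3.138, -0.367, -0.11]
force: [-0.8, 0.2, 1.9]
grip_width: 0.0285
finger_force: 71.2
```

```bash
python3 st.py
```

```text
23.2 [ 0.89  0.82 -0.59  1.96  1.2   0.29 -2.29] w 0.0285 g_case [ 19.  -42.5  35.5] F [-0.8  0.2  1.9] [-3.138 -0.367 -0.11 ] ff 71.2
```

>>> arm_command:
  deltas:
    - [[0,0,0],[0,0,0],3.2]
    - [[0,0,0],[0,0,0],3.8]
    - [[0,0,0],[0,0,0],4.8]
    - [[0,0,0],[0,0,0],4.8]
    - [[0,0,0],[0,0,0],4.8]
    - [[0,0,0],[0,0,0],4.8]
    - [[0,0,-1],[0,0,0],4.8]
    - [[0,0,-2],[0,0,0],4.8]
    - [[0,0,-2],[0,0,0],4.8]
    - [[0,0,-2.5],[0,0,0],4.8]
    - [[0,0,-2.5],[0,0,0],4.8]
    - [[0,0,-2.5],[0,0,0],4.8]
    - [[0,0,-2.5],[0,0,0],4.8]
    - [[0,0,0],[0,0,0],4.8]

```text
clock: 24.6
position: [0.4482, -0.2903, 0.3222]
tool_rot: [-3.141, -0.368, -0.109]
force: [-0.1, 0.4, 0.2]
grip_width: 0.0482
finger_force: 0.0
```

```bash
python3 st.py; python3 - <<'E'
from h import *
f,P,_=shot('wrist');k,S,_=shot('side');h,Q,_=shot('scene')
for F,M in((f,P),(h,Q),(k,S)):
  print([(round(d['p'],2),d['at'],(Rc.inv().apply(onz(M,d['at'],.032)-CASE)*1000).round()) for d in bot.mark_of('vice_jaw',F)[:1]])
for F in(f,h,k): print('pin',[(round(d['p'],2),d['at']) for d in bot.mark_of('knee_pin',F)[:1]])
for M in(P,Q,S): print('pred',[proj(M,cw(-9,y,139)).round() for y in(69,85,101)])
cv2.imwrite('pics/l.png',np.hstack([cv2.resize(f['frame'],(400,300)),cv2.resize(k['frame'][200:350,260:460],(400,300))])[:,:,::-1])
E
```

```text
24.6 [ 1.21  0.61 -0.96  2.01  0.82  0.51 -1.92] w 0.0482 g_case [-35.6 -43.6 177.6] F [-0.1  0.4  0.2] [-3.141 -0.368 -0.109] ff 0.0
[(0.78, [308.1, 230.1], array([ 17., -41.,  32.]))]
[(0.59, [378.9, 243.4], array([-42.,  25.,  32.]))]
[(0.61, [357.3, 328.6], array([ 15., -49.,  32.]))]
pin [(0.58, [39.5, 260.6])]
pin [(0.57, [352.6, 203.3])]
pin [(0.69, [345.1, 255.9])]
pred [array([ 85., 262.]), array([ 52., 262.]), array([ 20., 262.])]
pred [array([358., 202.]), array([352., 203.]), array([346., 204.])]
pred [array([349., 256.]), array([349., 253.]), array([349., 249.])]
```

View pics/l.png

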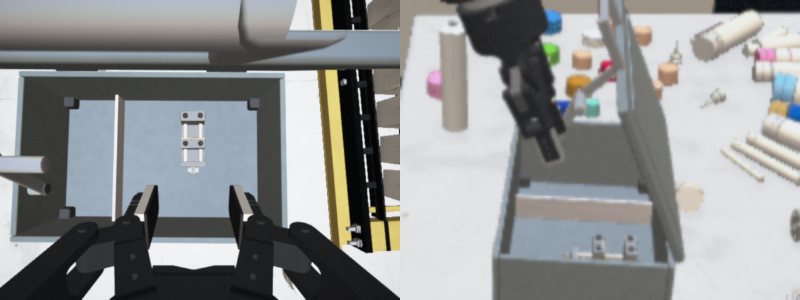

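The vice stands upright in the bay: jaw at about (17,-41) in the case frame, well inside its limits. The lid is still on the locked stay. For the knee I need a backward lean of about 40°, so I'll close the fingers and turn the wrist half a turn, which keeps it away from its limits.

```bash
python3 - <<'E'
from h import *
d=np.radians
plan([(cw(-80,0,215),Rt(CY,d(15),CY),13),(cw(-75,50,215),Rt(CY+np.pi/2,d(20),CY),13)],0)
E
```

```text
13 turn/row 0.12 shift 0.54 end tcp [ 0.425 -0.243  0.365]
[[[-0.08,-0.34,-0.41],[0.006,-0.007,-0.12],0],[[-0.05,-0.34,-0.4],[0.006,-0.007,-0.12],0],[[-0.01,-0.35,-0.41],[0.006,-0.007,-0.12],0],[[0.03,-0.36,-0.4],[0.006,-0.007,-0.12],0],[[0.07,-0.35,-0.39],[0.006,-0.007,-0.12],0],[[0.11,-0.34,-0.4],[0.006,-0.007,-0.12],0],[[0.15,-0.32,-0.4],[0.006,-0.007,-0.12],0],[[0.18,-0.31,-0.39],[0.006,-0.007,-0.12],0],[[0.22,-0.29,-0.4],[0.006,-0.007,-0.12],0],[[0.25,-0.26,-0.4],[0.006,-0.007,-0.12],0],[[0.27,-0.24,-0.39],[0.006,-0.007,-0.12],0],[[0.3,-0.2,-0.4],[0.006,-0.007,-0.12],0],[[0.31,-0.17,-0.39],[0.006,-0.007,-0.12],0]]
13 turn/row 0.121 shift 0.4 end tcp [ 0.422 -0.193  0.361]
[[[0.38,-0.07,0.01],[-0.006,-0.005,-0.121],0],[[0.39,-0.02,0.01],[-0.006,-0.005,-0.121],0],[[0.39,0.03,0.01],[-0.006,-0.005,-0.121],0],[[0.39,0.07,0.01],[-0.006,-0.005,-0.121],0],[[0.37,0.12,0.01],[-0.006,-0.005,-0.121],0],[[0.36,0.16,0.0],[-0.006,-0.005,-0.121],0],[[0.33,0.2,0.01],[-0.006,-0.005,-0.121],0],[[0.31,0.25,0.0],[-0.006,-0.005,-0.121],0],[[0.27,0.27,0.0],[-0.006,-0.005,-0.121],0],[[0.24,0.31,0.01],[-0.006,-0.005,-0.121],0],[[0.2,0.34,0.0],[-0.006,-0.005,-0.121],0],[[0.16,0.36,0.01],[-0.006,-0.005,-0.121],0],[[0.11,0.37,0.01],[-0.006,-0.005,-0.121],0]]
```

>>> arm_command:
  deltas:
    - [[-0.08,-0.34,-0.41],[0.006,-0.007,-0.12],0]
    - [[-0.05,-0.34,-0.4],[0.006,-0.007,-0.12],0]
    - [[-0.01,-0.35,-0.41],[0.006,-0.007,-0.12],0]
    - [[0.03,-0.36,-0.4],[0.006,-0.007,-0.12],0]
    - [[0.07,-0.35,-0.39],[0.006,-0.007,-0.12],0]
    - [[0.11,-0.34,-0.4],[0.006,-0.007,-0.12],0]
    - [[0.15,-0.32,-0.4],[0.006,-0.007,-0.12],0]
    - [[0.18,-0.31,-0.39],[0.006,-0.007,-0.12],0]
    - [[0.22,-0.29,-0.4],[0.006,-0.007,-0.12],0]
    - [[0.25,-0.26,-0.4],[0.006,-0.007,-0.12],0]
    - [[0.27,-0.24,-0.39],[0.006,-0.007,-0.12],0]
    - [[0.3,-0.2,-0.4],[0.006,-0.007,-0.12],0]
    - [[0.31,-0.17,-0.39],[0.006,-0.007,-0.12],0]
  newtons: 20

```text
clock: 26.35
position: [0.4245, -0.2435, 0.365]
tool_rot: [2.884, 0.003, 1.456]
force: [-0.3, -0.2, 0.7]
grip_width: 0.0001
finger_force: 0.0
```

>>> arm_command:
  deltas:
    - [[0.38,-0.07,0.01],[-0.006,-0.005,-0.121],0]
    - [[0.39,-0.02,0.01],[-0.006,-0.005,-0.121],0]
    - [[0.39,0.03,0.01],[-0.006,-0.005,-0.121],0]
    - [[0.39,0.07,0.01],[-0.006,-0.005,-0.121],0]
    - [[0.37,0.12,0.01],[-0.006,-0.005,-0.121],0]
    - [[0.36,0.16,0],[-0.006,-0.005,-0.121],0]
    - [[0.33,0.2,0.01],[-0.006,-0.005,-0.121],0]
    - [[0.31,0.25,0],[-0.006,-0.005,-0.121],0]
    - [[0.27,0.27,0],[-0.006,-0.005,-0.121],0]
    - [[0.24,0.31,0.01],[-0.006,-0.005,-0.121],0]
    - [[0.2,0.34,0],[-0.006,-0.005,-0.121],0]
    - [[0.16,0.36,0.01],[-0.006,-0.005,-0.121],0]
    - [[0.11,0.37,0.01],[-0.006,-0.005,-0.121],0]

```text
clock: 27.65
position: [0.4224, -0.1928, 0.3608]
tool_rot: [3.138, 0.349, 3.032]
force: [0.5, -1.4, -0.7]
grip_width: -0.0004
finger_force: 0.0
```

```bash
python3 st.py; python3 - <<'E'
from h import *
d=np.radians
# tip 'grasp' offset .173; pre: tip 35 mm before the pin contact
L=d(40);ax=np.array([np.sin(L),0,-np.cos(L)])
p=np.array([-9,83,139])-(7+30)*ax;print(p)
plan([(cw(*p),Rt(CY+np.pi/2,L,CY),9)],0,off=.173)
E
```

```text
27.65 [ 1.39  0.71 -1.48  2.14  1.09  0.82  0.79] w -0.0004 g_case [-75.   50.8 215.2] F [ 0.5 -1.4 -0.7] [3.138 0.349 3.032] ff 0.0
[-32.78314156  83.         167.3436444 ]
9 turn/row 0.039 shift 0.79 end tcp [ 0.41  -0.158  0.3  ]
[[[0.4,0.36,0.58],[0.001,-0.039,0.0],0],[[0.42,0.37,0.56],[0.001,-0.039,0.0],0],[[0.44,0.36,0.54],[0.001,-0.039,0.0],0],[[0.46,0.37,0.53],[0.001,-0.039,0.0],0],[[0.48,0.37,0.5],[0.001,-0.039,0.0],0],[[0.5,0.36,0.49],[0.001,-0.039,0.0],0],[[0.52,0.37,0.47],[0.001,-0.039,0.0],0],[[0.54,0.37,0.44],[0.001,-0.039,0.0],0],[[0.55,0.37,0.43],[0.001,-0.039,0.0],0]]
```

>>> arm_command:
  deltas:
    - [[0.4,0.36,0.58],[0.001,-0.039,0],0]
    - [[0.42,0.37,0.56],[0.001,-0.039,0],0]
    - [[0.44,0.36,0.54],[0.001,-0.039,0],0]
    - [[0.46,0.37,0.53],[0.001,-0.039,0],0]
    - [[0.48,0.37,0.5],[0.001,-0.039,0],0]
    - [[0.5,0.36,0.49],[0.001,-0.039,0],0]
    - [[0.52,0.37,0.47],[0.001,-0.039,0],0]
    - [[0.54,0.37,0.44],[0.001,-0.039,0],0]
    - [[0.55,0.37,0.43],[0.001,-0.039,0],0]
    - [[0,0,0],[0,0,0],0]

```text
clock: 28.65
position: [0.4101, -0.1579, 0.2991]
tool_rot: [-3.14, 0.7, 3.026]
force: [-1.2, -1.1, -0.5]
grip_width: 0.0001
finger_force: 0.0
```

```bash
python3 st.py; python3 - <<'E'
from h import *
d=np.radians
s=bot.observe();r=R.from_euler('xyz',s['tool_rot']);t=s['position']+r.apply([0,0,.173])
print('tip',(Rc.inv().apply(t-CASE)*1000).round(1),'axis',Rc.inv().apply(r.as_matrix()[:,2]).round(3))
f,P,_=shot('wrist');h,Q,_=shot('scene');k,S,_=shot('side')
for F,M in((f,P),(h,Q),(k,S)):
  print('pin',[(round(d['p'],2),d['at']) for d in bot.mark_of('knee_pin',F)[:1]],[proj(M,cw(-9,y,139)).round() for y in(72,88)])
E
```

```text
28.65 [ 1.3   0.79 -1.39  2.37  1.98  0.71 -0.03] w 0.0001 g_case [-44.4  82.8 180.5] F [-1.2 -1.1 -0.5] [-3.14   0.7    3.026] ff 0.0
tip [-32.8  82.8 166.8] axis [ 0.644 -0.004 -0.765]
pin [] [array([287., 278.]), array([318., 278.])]
pin [(0.49, [352.2, 201.4])] [array([357., 202.]), array([351., 203.])]
pin [(0.53, [346.7, 258.7])] [array([349., 256.]), array([349., 252.])]
```

The tip is exactly where planned: 30 mm before the pin along a 40° lean, with the joints free. Now I'll push the knee along its path.

```bash
python3 - <<'E'
from h import *
d=np.radians
L=d(40);ax=np.array([np.sin(L),0,-np.cos(L)]);T=Rt(CY+np.pi/2,L,CY)
w=lambda x,z:cw(*(np.array([x,83,z])-7*ax))
plan([(w(-9,139),T,4),(w(5,131),T,4),(w(20,116.5),T,5),(w(25.5,110),T,3)],0,off=.173)
E
```

```text
4 turn/row 0.002 shift 0.76 end tcp [ 0.429 -0.16   0.277]
[[[0.02,0.01,0.76],[-0.002,0.001,-0.0],0],[[0.02,0.01,0.75],[-0.002,0.001,-0.0],0],[[0.02,0.01,0.76],[-0.002,0.001,-0.0],0],[[0.02,0.01,0.75],[-0.002,0.001,-0.0],0]]
4 turn/row 0.0 shift 0.4 end tcp [ 0.443 -0.162  0.269]
[[[-0.14,-0.0,0.38],[0.0,-0.0,-0.0],0],[[-0.14,-0.0,0.38],[0.0,-0.0,-0.0],0],[[-0.14,-0.0,0.38],[0.0,-0.0,-0.0],0],[[-0.15,-0.0,0.37],[0.0,-0.0,-0.0],0]]
5 turn/row 0.0 shift 0.42 end tcp [ 0.458 -0.164  0.254]
[[[-0.04,-0.0,0.42],[0.0,-0.0,-0.0],0],[[-0.05,-0.0,0.41],[0.0,-0.0,-0.0],0],[[-0.04,-0.0,0.42],[0.0,-0.0,-0.0],0],[[-0.04,-0.0,0.41],[0.0,-0.0,-0.0],0],[[-0.05,-0.0,0.42],[0.0,-0.0,-0.0],0]]
3 turn/row 0.001 shift 0.29 end tcp [ 0.464 -0.164  0.248]
[[[-0.0,-0.0,0.28],[0.0,-0.001,-0.001],0],[[-0.0,-0.0,0.29],[0.0,-0.001,-0.001],0],[[-0.0,-0.0,0.28],[0.0,-0.001,-0.001],0]]
```

>>> arm_command:
  deltas:
    - [[0.02,0,0.76],[0,0,0],0]
    - [[0.02,0,0.75],[0,0,0],0]
    - [[0.02,0,0.76],[0,0,0],0]
    - [[0.02,0,0.75],[0,0,0],0]
    - [[-0.14,0,0.38],[0,0,0],0]

```text
clock: 29.45
position: [0.4331, -0.1611, 0.2737]
tool_rot: [-3.138, 0.7, 3.026]
force: [-1.5, -0.1, -0.0]
grip_width: 0.0005
finger_force: 0.6
```

>>> arm_command:
  deltas:
    - [[-0.14,0,0.38],[0,0,0],0]
    - [[-0.14,0,0.38],[0,0,0],0]
    - [[-0.14,0,0.38],[0,0,0],0]
    - [[-0.04,0,0.42],[0,0,0],0]

```text
clock: 29.85
position: [0.4465, -0.1629, 0.2656]
tool_rot: [-3.137, 0.701, 3.026]
force: [0.4, 0.1, 1.2]
grip_width: 0.0001
finger_force: 0.5
```

```bash
python3 st.py; python3 - <<'E'
from h import *
k,S,_=shot('side');h,Q,_=shot('scene')
def bar(t): return cw(85-215*np.cos(t)+5*np.sin(t),0,97+215*np.sin(t)+5*np.cos(t))
for F,M in((k,S),(h,Q)):
  for d in bot.mark_of('handle_bar',F)[:1]: 
    ts=np.linspace(0,1.3,1301);e=[np.linalg.norm(proj(M,bar(t))-d['at']) for t in ts];print('bar',round(d['p'],2),d['at'],'lid',ts[np.argmin(e)],min(e))
  print('pin',[(round(d['p'],2),d['at']) for d in bot.mark_of('knee_pin',F)[:1]],[proj(M,cw(x,72,z)).round() for x,z in((-9,139),(5,131),(19,117))])
E
```

```text
29.85 [ 1.21  0.9  -1.32  2.31  2.06  0.78 -0.03] w 0.0001 g_case [ -7.6  81.6 147.1] F [0.4 0.1 1.2] [-3.137  0.701  3.026] ff 0.5
bar 0.57 [363.3, 199.9] lid 1.21 0.4887184218999344
pin [(0.7, [352.4, 257.2])] [array([349., 256.]), array([355., 259.]), array([361., 265.])]
pin [(0.62, [346.0, 203.4])] [array([357., 202.]), array([355., 203.]), array([352., 205.])]
```

>>> arm_command:
  deltas:
    - [[-0.05,0,0.41],[0,0,0],0]
    - [[-0.04,0,0.42],[0,0,0],0]
    - [[-0.04,0,0.41],[0,0,0],0]
    - [[-0.05,0,0.42],[0,0,0],0]
    - [[0,0,0.28],[0,0,0],0]
    - [[0,0,0.29],[0,0,0],0]
    - [[0,0,0.28],[0,0,0],0]

```text
clock: 30.85
position: [0.4637, -0.1649, 0.2473]
tool_rot: [-3.137, 0.7, 3.026]
force: [-2.3, 0.0, 0.6]
grip_width: -0.0001
finger_force: 1.1
```

```bash
cat > lid.py <<'E'
from h import *
k,S,_=shot('side');h,Q,_=shot('scene')
def bar(t): return cw(85-215*np.cos(t)+5*np.sin(t),0,97+215*np.sin(t)+5*np.cos(t))
for F,M in((k,S),(h,Q)):
  for d in bot.mark_of('handle_bar',F)[:1]: 
    ts=np.linspace(0,1.3,1301);e=[np.linalg.norm(proj(M,bar(t))-d['at']) for t in ts];print('bar',round(d['p'],2),d['at'],'lid',ts[np.argmin(e)],min(e))
  print('pin',[(round(d['p'],2),d['at']) for d in bot.mark_of('knee_pin',F)[:1]],[proj(M,cw(x,78,z)).round() for x,z in((-9,139),(5,131),(19,117),(24,111))])
cv2.imwrite('pics/lid.png',k['frame'][:,:,::-1])
E
python3 st.py; python3 lid.py
```

```text
30.85 [ 1.17  0.96 -1.28  2.27  2.1   0.8  -0.03] w -0.0001 g_case [  9.7  81.6 128.8] F [-2.3  0.   0.6] [-3.137  0.7    3.026] ff 1.1
bar 0.72 [341.7, 205.8] lid 1.012 2.7838103517492017
pin [] [array([349., 254.]), array([355., 258.]), array([361., 263.]), array([363., 266.])]
pin [(0.53, [343.5, 209.3])] [array([355., 203.]), array([352., 203.]), array([350., 206.]), array([349., 207.])]
```

The bar shows the lid at about 1.01 rad, so the knee has folded. I'll withdraw along the tool axis and confirm that the lid stays there.

>>> arm_command:
  deltas:
    - [[0,0,-0.5],[0,0,0],0]
    - [[0,0,-0.9],[0,0,0],0]
    - [[0,0,-1],[0,0,0],0]
    - [[0,0,-1],[0,0,0],0]
    - [[0,0,-1],[0,0,0],0]
    - [[0,0,0],[0,0,0],0]

```text
clock: 31.75
position: [0.4348, -0.1616, 0.2822]
tool_rot: [-3.135, 0.701, 3.027]
force: [-0.3, -0.0, -1.0]
grip_width: -0.0001
finger_force: 0.0
```

```bash
python3 st.py; python3 lid.py; python3 - <<'E'
from h import *
plan([(cw(-75,70,205),Rt(CY+np.pi/2,np.radians(22),CY),6),(cw(-115,45,270),Rt(CY+np.pi/2,np.radians(8),CY),6),(cw(-60,0,345),Rt(CY,0,CY),14)],4,off=.173)
E
```

```text
31.75 [ 1.24  0.85 -1.35  2.33  2.02  0.75 -0.02] w -0.0001 g_case [-19.3  81.4 163.8] F [-0.3 -0.  -1. ] [-3.135  0.701  3.027] ff 0.0
bar 0.64 [339.0, 207.5] lid 0.983 2.515391530902773
pin [] [array([349., 254.]), array([355., 258.]), array([361., 263.]), array([363., 266.])]
pin [(0.55, [343.7, 208.3])] [array([355., 203.]), array([352., 203.]), array([350., 206.]), array([349., 207.])]
6 turn/row 0.053 shift 1.47 end tcp [ 0.413 -0.172  0.365]
[[[-0.64,-0.22,-1.3],[-0.001,0.053,-0.0],4],[[-0.56,-0.21,-1.34],[-0.001,0.053,-0.0],4],[[-0.5,-0.22,-1.36],[-0.001,0.053,-0.0],4],[[-0.42,-0.21,-1.39],[-0.001,0.053,-0.0],4],[[-0.35,-0.22,-1.41],[-0.001,0.053,-0.0],4],[[-0.27,-0.21,-1.43],[-0.001,0.053,-0.0],4]]
6 turn/row 0.04 shift 1.34 end tcp [ 0.411 -0.197  0.441]
[[[-0.48,-0.41,-1.17],[0.0,0.04,-0.0],4],[[-0.44,-0.42,-1.19],[0.0,0.04,-0.0],4],[[-0.39,-0.41,-1.2],[0.0,0.04,-0.0],4],[[-0.34,-0.41,-1.22],[0.0,0.04,-0.0],4],[[-0.29,-0.42,-1.23],[0.0,0.04,-0.0],4],[[-0.24,-0.41,-1.25],[0.0,0.04,-0.0],4]]
14 turn/row 0.112 shift 0.85 end tcp [ 0.484 -0.25   0.518]
[[[-0.64,-0.32,-0.46],[0.008,0.008,0.112],4],[[-0.66,-0.25,-0.47],[0.008,0.008,0.112],4],[[-0.69,-0.18,-0.47],[0.008,0.008,0.112],4],[[-0.7,-0.1,-0.47],[0.008,0.008,0.112],4],[[-0.7,-0.03,-0.48],[0.008,0.008,0.112],4],[[-0.7,0.05,-0.48],[0.008,0.008,0.112],4],[[-0.68,0.11,-0.49],[0.008,0.008,0.112],4],[[-0.66,0.19,-0.5],[0.008,0.008,0.112],4],[[-0.63,0.26,-0.51],[0.008,0.008,0.112],4],[[-0.6,0.33,-0.51],[0.008,0.008,0.112],4],[[-0.55,0.38,-0.52],[0.008,0.008,0.112],4],[[-0.51,0.44,-0.52],[0.008,0.008,0.112],4],[[-0.44,0.49,-0.54],[0.008,0.008,0.112],4],[[-0.39,0.53,-0.54],[0.008,0.008,0.112],4]]
```

>>> arm_command:
  deltas:
    - [[-0.64,-0.22,-1.3],[0,0.053,0],0]
    - [[-0.56,-0.21,-1.34],[0,0.053,0],0]
    - [[-0.5,-0.22,-1.36],[0,0.053,0],0]
    - [[-0.42,-0.21,-1.39],[0,0.053,0],0]
    - [[-0.35,-0.22,-1.41],[0,0.053,0],0]
    - [[-0.27,-0.21,-1.43],[0,0.053,0],0]
    - [[-0.48,-0.41,-1.17],[0,0.04,0],4]
    - [[-0.44,-0.42,-1.19],[0,0.04,0],4]
    - [[-0.39,-0.41,-1.2],[0,0.04,0],4]
    - [[-0.34,-0.41,-1.22],[0,0.04,0],4]
    - [[-0.29,-0.42,-1.23],[0,0.04,0],4]
    - [[-0.24,-0.41,-1.25],[0,0.04,0],4]

```text
clock: 33.25
position: [0.4107, -0.1961, 0.4422]
tool_rot: [-3.139, 0.141, 3.024]
force: [-0.4, 0.3, -0.3]
grip_width: 0.0403
finger_force: 0.0
```

```bash
python3 st.py; python3 lid.py; python3 - <<'E'
from h import *
plan([(cw(-60,0,345),Rt(CY,0,CY),14)],4,off=.173)
E
```

```text
33.25 [ 1.43  0.51 -1.46  1.98  0.62  1.03  1.16] w 0.0403 g_case [-117.7   45.   288.7] F [-0.4  0.3 -0.3] [-3.139  0.141  3.024] ff 0.0
bar 0.56 [341.8, 209.7] lid 0.997 0.7377188794298831
pin [] [array([349., 254.]), array([355., 258.]), array([361., 263.]), array([363., 266.])]
bar 0.93 [390.8, 141.6] lid 1.037 0.7251398611200309
pin [(0.59, [342.9, 207.6])] [array([355., 203.]), array([352., 203.]), array([350., 206.]), array([349., 207.])]
14 turn/row 0.112 shift 0.86 end tcp [ 0.484 -0.25   0.518]
[[[-0.64,-0.33,-0.46],[0.008,0.008,0.112],4],[[-0.67,-0.25,-0.47],[0.008,0.008,0.112],4],[[-0.69,-0.19,-0.47],[0.008,0.008,0.112],4],[[-0.71,-0.1,-0.47],[0.008,0.008,0.112],4],[[-0.71,-0.04,-0.48],[0.008,0.008,0.112],4],[[-0.7,0.04,-0.48],[0.008,0.008,0.112],4],[[-0.69,0.12,-0.49],[0.008,0.008,0.112],4],[[-0.67,0.19,-0.5],[0.008,0.008,0.112],4],[[-0.65,0.26,-0.5],[0.008,0.008,0.112],4],[[-0.6,0.32,-0.51],[0.008,0.008,0.112],4],[[-0.56,0.39,-0.52],[0.008,0.008,0.112],4],[[-0.51,0.44,-0.53],[0.008,0.008,0.112],4],[[-0.46,0.49,-0.53],[0.008,0.008,0.112],4],[[-0.39,0.53,-0.54],[0.008,0.008,0.112],4]]
```

>>> arm_command:
  deltas:
    - [[-0.64,-0.33,-0.46],[0.008,0.008,0.112],4]
    - [[-0.67,-0.25,-0.47],[0.008,0.008,0.112],4]
    - [[-0.69,-0.19,-0.47],[0.008,0.008,0.112],4]
    - [[-0.71,-0.1,-0.47],[0.008,0.008,0.112],4]
    - [[-0.71,-0.04,-0.48],[0.008,0.008,0.112],4]
    - [[-0.7,0.04,-0.48],[0.008,0.008,0.112],4]
    - [[-0.69,0.12,-0.49],[0.008,0.008,0.112],4]
    - [[-0.67,0.19,-0.5],[0.008,0.008,0.112],4]
    - [[-0.65,0.26,-0.5],[0.008,0.008,0.112],4]
    - [[-0.6,0.32,-0.51],[0.008,0.008,0.112],4]
    - [[-0.56,0.39,-0.52],[0.008,0.008,0.112],4]
    - [[-0.51,0.44,-0.53],[0.008,0.008,0.112],4]
    - [[-0.46,0.49,-0.53],[0.008,0.008,0.112],4]
    - [[-0.39,0.53,-0.54],[0.008,0.008,0.112],4]
    - [[0,0,0],[0,0,0],4]

```text
clock: 35.05
position: [0.485, -0.2506, 0.5183]
tool_rot: [-3.142, 0.003, 1.45]
force: [-0.9, -0.3, -0.7]
grip_width: 0.0401
finger_force: 0.0
```

```bash
python3 st.py; python3 lid.py; python3 - <<'E'
from h import *
f,P,_=shot('wrist');k,S,_=shot('side');h,Q,_=shot('scene');L=[]
for F,M in((f,P),(k,S),(h,Q)):
  m=bot.mark_of('handle_bar',F)[:1];print(m,proj(M,cw(-23,0,283)).round())
  if m and m[0]['p']>.4:L.append((M,m[0]['at']))
if len(L)>1:print(Rc.inv().apply(tri(*zip(*L))-CASE)*1000)
plan([(cw(-23,0,325),Rt(CY,0,CY),3),(cw(-23,0,284),Rt(CY,0,CY),4)],4)
E
```

```text
35.05 [ 1.08  0.43 -0.98  1.62  0.37  1.29 -0.09] w 0.0401 g_case [-59.4  -0.8 363.3] F [-0.9 -0.3 -0.7] [-3.142e+00  3.000e-03  1.450e+00] ff 0.0
bar 0.73 [342.1, 206.9] lid 1.0110000000000001 1.6213939838006453
pin [] [array([349., 254.]), array([355., 258.]), array([361., 263.]), array([363., 266.])]
bar 0.62 [391.7, 142.5] lid 1.022 1.1140586669049004
pin [(0.63, [344.0, 206.5])] [array([355., 203.]), array([352., 203.]), array([350., 206.]), array([349., 207.])]
[{'at': [372.9, 258.8], 'p': 0.63}] [374. 260.]
[{'at': [343.4, 205.9], 'p': 0.56}] [344. 208.]
[{'at': [391.6, 143.9], 'p': 0.79}] [391. 143.]
[-25.13529719   0.48296063 283.58639766]
3 turn/row 0.002 shift 1.78 end tcp [ 0.521 -0.254  0.48 ]
[[[0.02,1.23,1.29],[-0.0,0.001,-0.002],4],[[0.01,1.23,1.29],[-0.0,0.001,-0.002],4],[[0.01,1.23,1.28],[-0.0,0.001,-0.002],4]]
4 turn/row 0.0 shift 1.03 end tcp [ 0.521 -0.254  0.439]
[[[0.0,-0.0,1.03],[-0.0,0.0,0.0],4],[[0.0,-0.0,1.02],[-0.0,0.0,0.0],4],[[0.0,-0.0,1.03],[-0.0,0.0,0.0],4],[[0.0,-0.0,1.02],[-0.0,0.0,0.0],4]]
```

>>> arm_command:
  deltas:
    - [[0.02,1.2,1.29],[0,0,0],4]
    - [[0.01,1.2,1.29],[0,0,0],4]
    - [[0.01,1.15,1.28],[0,0,0],4]
    - [[0,0,1.03],[0,0,0],4]
    - [[0,0,1.02],[0,0,0],4]
    - [[0,0,1.03],[0,0,0],4]
    - [[0,0,1.02],[0,0,0],4]
    - [[0,0,0],[0,0,0],4]
    - [[0,0,0],[0,0,0],0.5]
    - [[0,0,0],[0,0,0],0.5]
    - [[0,0,0],[0,0,0],0.5]
    - [[0,0,0],[0,0,0],0.5]
    - [[0,0,0],[0,0,0],0.5]
  newtons: 25

```text
clock: 36.95
position: [0.5197, -0.2545, 0.4394]
tool_rot: [-3.142, 0.004, 1.452]
force: [-3.2, 1.0, 5.4]
grip_width: 0.0089
finger_force: 24.9
```

```bash
python3 st.py; python3 - <<'E'
from h import *
s=bot.observe();Rm=R.from_euler('xyz',s['tool_rot']);g=s['position']+Rm.apply([0,0,.155])
c=Rc.inv().apply(g-CASE)*1000;t0=np.arctan2(c[2]-97,85-c[0])-.023;print('lid',t0,np.hypot(c[2]-97,85-c[0]))
def bar(t): return np.array([85-215*np.cos(t)+5*np.sin(t),0,97+215*np.sin(t)+5*np.cos(t)])
ths=np.linspace(t0,-.005,36);pts=np.array([g+Rc.apply((bar(t)-bar(t0))/1000) for t in ths])
p=pts[0];rows=[]
for q in pts[1:]:
    d=np.round(Rm.inv().apply(q-p)*100,2);rows.append([d.tolist(),[0,0,0],0.5]);p=p+Rm.apply(d/100)
print(str(rows[:18]).replace(' ',''));print(str(rows[18:]).replace(' ',''),p)
E
```

```text
36.95 [ 0.98  0.55 -0.93  1.65  0.48  1.18 -0.18] w 0.0089 g_case [-24.4  -0.8 284.4] F [-3.2  1.   5.4] [-3.142  0.004  1.452] ff 24.9
lid 1.0194069080183559 216.99051563462257
[[[-0.0,-0.54,0.33],[0,0,0],0.5],[[-0.0,-0.53,0.34],[0,0,0],0.5],[[-0.0,-0.52,0.35],[0,0,0],0.5],[[-0.01,-0.51,0.37],[0,0,0],0.5],[[0.0,-0.49,0.39],[0,0,0],0.5],[[0.0,-0.49,0.4],[0,0,0],0.5],[[0.0,-0.47,0.41],[0,0,0],0.5],[[-0.0,-0.46,0.43],[0,0,0],0.5],[[-0.0,-0.45,0.44],[0,0,0],0.5],[[-0.0,-0.44,0.46],[0,0,0],0.5],[[-0.0,-0.42,0.46],[0,0,0],0.5],[[-0.0,-0.41,0.48],[0,0,0],0.5],[[-0.0,-0.39,0.49],[0,0,0],0.5],[[-0.0,-0.38,0.51],[0,0,0],0.5],[[-0.0,-0.37,0.51],[0,0,0],0.5],[[-0.0,-0.35,0.52],[0,0,0],0.5],[[-0.0,-0.33,0.54],[0,0,0],0.5],[[-0.0,-0.32,0.54],[0,0,0],0.5]]
[[[-0.0,-0.3,0.55],[0,0,0],0.5],[[-0.0,-0.29,0.56],[0,0,0],0.5],[[-0.0,-0.27,0.57],[0,0,0],0.5],[[-0.0,-0.25,0.58],[0,0,0],0.5],[[-0.0,-0.24,0.58],[0,0,0],0.5],[[0.0,-0.22,0.59],[0,0,0],0.5],[[0.0,-0.2,0.6],[0,0,0],0.5],[[0.0,-0.18,0.6],[0,0,0],0.5],[[0.0,-0.17,0.61],[0,0,0],0.5],[[0.01,-0.14,0.61],[0,0,0],0.5],[[-0.0,-0.13,0.61],[0,0,0],0.5],[[-0.0,-0.12,0.62],[0,0,0],0.5],[[0.0,-0.09,0.62],[0,0,0],0.5],[[0.0,-0.08,0.63],[0,0,0],0.5],[[0.0,-0.05,0.63],[0,0,0],0.5],[[0.01,-0.04,0.62],[0,0,0],0.5],[[-0.0,-0.02,0.63],[0,0,0],0.5]] [ 0.41374085 -0.24300448  0.10260455]
```

The bar is gripped and the lid angle works out at 1.02 rad. Lowering it at about 0.29 rad/s.

>>> arm_command:
  deltas:
    - [[0,-0.54,0.33],[0,0,0],0.5]
    - [[0,-0.53,0.34],[0,0,0],0.5]
    - [[0,-0.52,0.35],[0,0,0],0.5]
    - [[0,-0.51,0.37],[0,0,0],0.5]
    - [[0,-0.49,0.39],[0,0,0],0.5]
    - [[0,-0.49,0.4],[0,0,0],0.5]
    - [[0,-0.47,0.41],[0,0,0],0.5]
    - [[0,-0.46,0.43],[0,0,0],0.5]
    - [[0,-0.45,0.44],[0,0,0],0.5]
    - [[0,-0.44,0.46],[0,0,0],0.5]
    - [[0,-0.42,0.46],[0,0,0],0.5]
    - [[0,-0.41,0.48],[0,0,0],0.5]
    - [[0,-0.39,0.49],[0,0,0],0.5]
    - [[0,-0.38,0.51],[0,0,0],0.5]
    - [[0,-0.37,0.51],[0,0,0],0.5]
    - [[0,-0.35,0.52],[0,0,0],0.5]
    - [[0,-0.33,0.54],[0,0,0],0.5]
    - [[0,-0.32,0.54],[0,0,0],0.5]

```text
clock: 38.75
position: [0.4414, -0.2454, 0.3589]
tool_rot: [3.142, 0.003, 1.453]
force: [3.4, -1.7, -1.8]
grip_width: 0.009
finger_force: 24.4
```

>>> arm_command:
  deltas:
    - [[0,-0.3,0.55],[0,0,0],0.5]
    - [[0,-0.29,0.56],[0,0,0],0.5]
    - [[0,-0.27,0.57],[0,0,0],0.5]
    - [[0,-0.25,0.58],[0,0,0],0.5]
    - [[0,-0.24,0.58],[0,0,0],0.5]
    - [[0,-0.22,0.59],[0,0,0],0.5]
    - [[0,-0.2,0.6],[0,0,0],0.5]
    - [[0,-0.18,0.6],[0,0,0],0.5]
    - [[0,-0.17,0.61],[0,0,0],0.5]
    - [[0,-0.14,0.61],[0,0,0],0.5]
    - [[0,-0.13,0.61],[0,0,0],0.5]
    - [[0,-0.12,0.62],[0,0,0],0.5]
    - [[0,-0.09,0.62],[0,0,0],0.5]

```text
clock: 40.05
position: [0.4165, -0.2426, 0.2824]
tool_rot: [3.139, 0.003, 1.453]
force: [11.4, -1.3, -1.3]
grip_width: 0.009
finger_force: 24.5
```

```bash
python3 st.py; python3 lid.py
```

```text
40.05 [ 1.02  0.61 -0.83  2.05  0.66  0.77 -0.33] w 0.009 g_case [-127.9   -0.5  127.4] F [11.4 -1.3 -1.3] [3.139e+00 3.000e-03 1.453e+00] ff 24.5
bar 0.87 [288.8, 274.5] lid 0.11 2.756961403565953
pin [(0.48, [348.3, 323.5])] [array([349., 254.]), array([355., 258.]), array([361., 263.]), array([363., 266.])]
bar 0.91 [407.8, 223.8] lid 0.112 0.9195231788400118
pin [(0.48, [343.8, 231.5])] [array([355., 203.]), array([352., 203.]), array([350., 206.]), array([349., 207.])]
```

>>> arm_command:
  deltas:
    - [[0,-0.06,0.6],[0,0,0],0.5]
    - [[0,-0.03,0.6],[0,0,0],0.5]
    - [[0,-0.01,0.6],[0,0,0],0.5]
    - [[0,0,0.5],[0,0,0],0.5]
    - [[0,0,0.2],[0,0,0],0.5]
    - [[0,0,0],[0,0,0],0.5]

```text
clock: 40.95
position: [0.4153, -0.2425, 0.258]
tool_rot: [3.14, 0.004, 1.453]
force: [2.8, 0.3, 15.5]
grip_width: 0.0085
finger_force: 28.9
```

```bash
python3 st.py; python3 lid.py
```

```text
40.95 [ 0.99  0.64 -0.79  2.06  0.71  0.72 -0.37] w 0.0085 g_case [-129.2   -0.7  103. ] F [ 2.8  0.3 15.5] [3.14  0.004 1.453] ff 28.9
bar 0.59 [288.3, 285.4] lid 0.0 2.8286887986357883
pin [] [array([349., 254.]), array([355., 258.]), array([361., 263.]), array([363., 266.])]
bar 0.82 [408.3, 231.1] lid 0.027 0.14202453670208154
pin [] [array([355., 203.]), array([352., 203.]), array([350., 206.]), array([349., 207.])]
```

The lid is shut, resting on its stop with 15 N upward on the tool. Releasing and lifting off.

>>> arm_command:
  deltas:
    - [[0,0,0],[0,0,0],2]
    - [[0,0,0],[0,0,0],3.5]
    - [[0,0,0],[0,0,0],3.5]
    - [[0,0,0],[0,0,0],3.5]
    - [[0,0,-1.5],[0,0,0],3.5]
    - [[0,0,-3],[0,0,0],3.5]
    - [[0,0,-4],[0,0,0],3.5]
    - [[0,0,-4],[0,0,0],3.5]
    - [[0,0,-2],[0,0,0],3.5]
    - [[0,0,0],[0,0,0],3.5]
    - [[0,0,0],[0,0,0],3.5]

```text
clock: 42.35
position: [0.4145, -0.2423, 0.4021]
tool_rot: [-3.141, 0.004, 1.452]
force: [0.4, -1.0, -1.0]
grip_width: 0.035
finger_force: 0.0
```

```bash
python3 st.py; python3 lid.py; python3 - <<'E'
from h import *
k,S,_=shot('side');h,Q,_=shot('scene');f,P,_=shot('wrist')
for n in('handle_bar','tall_tube','wide_cap','white_cap'):
  print(n,[(round(d['p'],2),onz(M,d['at'],.102 if n=='handle_bar' else 0).round(3)) for F,M in((k,S),(h,Q),(f,P)) for d in bot.mark_of(n,F)[:1]])
E
```

```text
42.35 [ 1.16  0.44 -0.98  1.94  0.44  0.99 -0.14] w 0.035 g_case [-130.4   -0.6  247.1] F [ 0.4 -1.  -1. ] [-3.141  0.004  1.452] ff 0.0
bar 0.57 [288.9, 287.1] lid 0.0 3.4613472659269418
pin [] [array([349., 254.]), array([355., 258.]), array([361., 263.]), array([363., 266.])]
bar 0.56 [407.6, 231.7] lid 0.019 0.8010176858523103
pin [] [array([355., 203.]), array([352., 203.]), array([350., 206.]), array([349., 207.])]
handle_bar [(0.86, array([ 0.414, -0.242,  0.102])), (0.56, array([ 0.423, -0.25 ,  0.102])), (0.97, array([ 0.417, -0.242,  0.102]))]
tall_tube [(0.58, array([0.394, 0.024, 0.   ])), (0.63, array([0.402, 0.03 , 0.   ]))]
wide_cap [(0.49, array([0.381, 0.133, 0.   ])), (0.89, array([0.38 , 0.141, 0.   ]))]
white_cap [(0.93, array([ 0.374, -0.437,  0.   ])), (0.58, array([ 0.371, -0.425,  0.   ]))]
```

The bar is back at its shut position and the tube and both caps read where they started, so I'm handing in.

```bash
python3 -c "
from workcell import bot
print(bot.job_done())"
```

```text
the job is handed in; nothing more can be done
None
```

The job is handed in at 42 s of the 72 s allowed, with no verdict returned: the vice is in the large bay (seen upright before closing), the stay is folded, the lid is shut, and the tube and both caps read where they began to within camera accuracy.

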